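Rebuild the demo stacking train on the toy-shop counter

ROBOT

A 7-joint arm with a two-finger parallel gripper is mounted at the origin on the work surface. World frame = base frame: x ahead of the robot, y to its left, z up, the work surface at z = 0. Lengths are in m, angles in rad, forces in N, time in s.
With the tool pointing down it reaches from about 0.4 to 0.85 m from the base axis. Payload 10.4 kg.
Tool frame: the origin (TCP) lies where the fingers leave the gripper's body, on its centre line; the fingertips stand 70 mm ahead of it and the grasp point (between the pads) lies r.grip_depth ahead of it (r.grip_depth is the distance from the TCP to the grasp point, in m); z points along the fingers, y is the direction in which the jaws open and shut (so a half turn about z gives the same grasp; the last joint's range is limited). The gripper opens to 87 mm and grips with 3 to 60 N. Pads are 19 mm wide; open, the fingers measure 117 mm over their backs; the gripper's body (75 mm by 190 mm) begins 51 mm behind the grasp point.
Start: joints at [-1.28, 0.332, -0.065, 1.46, 0.022, 1.35, -0.088], TCP at [0.193, 0.595, 0.292] pointing down, gripper open.
Joint ranges: [-2.6, 2.6], [-0.5, 2.12], [-1.47, 1.34], [0.16, 2.42], [-1.27, 4.41], [0.06, 2.06], [-2.6, 2.6]. Speed limits (rad/s): [2.22, 2.22, 2.79, 2.79, 3.14, 3.14, 3.14].

INTERFACE

Orientations are given as a unit quaternion [x, y, z, w].
In Python, from bench import monitor, viewer, workorder, nets, r gives the robot as it stands.
- The arm moves only by the tool drive_tool, never from a script. Its argument "plan" is a list of rows, each an object of numbers: "rx", "ry", "rz": the turn, a rotation vector about the tool's x, y, z in units of 360 degrees (1.0 is 360 degrees); "x", "y", "z": the shift along the tool's x, y, z in units of 1000 mm (1.0 is 1000 mm); "fingers": the opening, from 0 (shut) to 1 (fully open). In form: [{"rx": .., "ry": .., "rz": .., "x": .., "y": .., "z": .., "fingers": ..}, ...]. A call has 1 to 12 rows; each row is the pose to reach, as a shift and turn from the pose commanded when the call began, along the tool's axes at that moment, turning the shorter way round; what a row does not reach only later rows make up. A row lasts 1/8 s, in which the tool goes at most 62.5 mm and 10.7 degrees, less where a joint would pass 70% of its speed; a pose out of reach is approached as far as the arm can. A call with a number of a shift or a turn outside -1 to 1 is refused whole. A call with a gripper value outside its range is refused whole. The fingers move at their own pace and stop on an object; "squeeze" is the grip in N (left out, the last holds). Time passes only in rows, so rows that repeat a pose let the fingers close. It gives the time, the measured TCP pose, the force and the opening at its end, in the units of the state.
- monitor.read_state(): the state, without advancing time (a new reading comes with each control period).
- viewer.camera(name): name is "side" or "top" or "wrist"; returns a dict with "color" (384x512x3 uint8, red, green, blue), "depth" (384x512 float32, m along the optical axis (not along the pixel's ray), 0 where there is no reading), "camera_matrix" (3x3 intrinsics, pixels), "xyz" and "rotation" of the camera in the world. Camera axes: x right, y down, z forward; pixel columns grow to the right and rows downward; lengths in m; the calibration is good to about 2 mm. A picture is of the moment at which its call begins.
- workorder.close_job(): hands the job in, once; it reports no verdict.
Trained networks look in the newest picture that a camera, given by its name, has taken for a name from the list of things; names that differ only in an ending like _2 or _b are one class to them, and where a whole thing is asked for, a point or a joint stands for the part that bears it (a point fixed in the world has none). Each returns a list of dicts, best first, with "confidence" (0 to 1); they miss things now and then, are a little off and sometimes report something else, mostly with a low value. They report only what shows in the picture. A call takes as long as a camera call.
- nets.find_in(label, camera): "centre" ([x, y, z] in m, in world coordinates, good to about 4 mm: the middle of the surface that is visible of it).
- nets.regions_of(label, camera): "region" (384x512 bool, what is visible of it).
The state is a dict: "time": time; "joint_positions": joint angles; "joint_vel": joint speeds; "joint_torque": joint torques, N m; "ee_pos": TCP position; "eef_rot": TCP orientation; "ft_force": force on the tool from outside, world axes, zero at the start; "torque": the same for the moment, N m; "width": finger opening in m.
Only numpy, scipy, OpenCV 4.12 (cv2) and the standard library are available. Lean on these libraries where they do the work, as an engineer would, in place of code of your own. Each camera call takes 0.05 s, during which the arm holds its last target.

TASK

Put the shop's demo stacking train back together by threading its pieces onto the posts. On the wagon's post stack the large blue ring first, then the medium yellow ring, then the small red ring; on the locomotive's post put the green cab and then the orange roof on top of it, both with their short sides running along the locomotive (squared up with it, either way round). Every piece must sit flat and fully down, and the boxed toy, the toy car and the scanner on the counter must be left where they are.

Things in the scene. Friction and masses are not known exactly. Their poses are not given: they have to be found in the camera images.
- loco: Toy locomotive, fixed: black deck, red wheels, black boiler and brass chimney at the front, upright wooden post (14 mm thick, round top). Origin on the counter under the post; z up, x towards the boiler. Deck top 24 mm high, from 40 mm behind to 80 mm ahead of the post, 74 mm wide over wheels; post top 78 mm high. Boiler 40 to 78 mm ahead of the post, 38 mm wide, top 62 mm high, chimney 76 mm.
- wagon: Toy flat wagon, fixed to the counter: brown wooden deck 110 x 66 mm with green wheels (80 mm wide over them) and one vertical light wooden post (14 mm diameter, round-topped) in the middle. Origin on the counter directly under the post; z up, x along the vehicle. Deck top 20 mm above the counter, post top 88 mm above the counter.
- ring_l_mid (a point): Large blue plastic ring, a flat tube 66 mm in outer diameter and 26 mm tall, about 73 g, lying flat, with a 22 mm vertical hole right through its middle. The point is its centre, 13 mm above its underside; z along the hole, up.
- ring_m_mid (a point): Medium yellow plastic ring, a flat tube 56 mm in outer diameter and 26 mm tall, about 52 g, lying flat, with a 22 mm vertical hole right through its middle. The point is its centre, 13 mm above its underside; z along the hole, up.
- ring_s_mid (a point): Small red plastic ring, a flat tube 46 mm in outer diameter and 26 mm tall, about 35 g, lying flat, with a 22 mm vertical hole right through its middle. The point is its centre, 13 mm above its underside; z along the hole, up.
- cab_mid (a point): Green plastic cab block with white window panels on its four sides: 44 mm (its x) by 56 mm (its y) and 40 mm tall, about 70 g, upright, with a 22 mm vertical hole right through its middle. The point is its centre, 20 mm above its underside; z up along the hole.
- roof_mid (a point): Orange plastic roof block: 52 mm (its x) by 64 mm (its y) and 24 mm tall, about 50 g, lying flat, with a 22 mm vertical hole right through its middle. The point is its centre, 12 mm above its underside; z up along the hole.
- carton_mid (a point): Bystander: white boxed toy with a yellow car in its front and back windows, 110 x 170 mm and 95 mm tall, loose. The point is its centre.
- car_mid (a point): Bystander: yellow toy car with blue wheels, 130 mm long (its x), 64 mm wide, 59 mm tall, loose. The point is in its middle, 30 mm above the counter.
- scanner_mid (a point): Bystander: grey and black handheld shop scanner lying on the counter, 165 mm long, 34 mm tall, loose. The point is about its middle, 15 mm above the counter.

How it is judged:
At the end, for the whole second after the job is handed in: Blue, yellow, red ring on the wagon post, green cab then orange roof on the locomotive post, from the deck up: each within 8 mm of the post axis and 5 mm of its seated height, tilt under 0.12 rad, speed under 0.02 m/s; x axes of cab and roof within 0.22 rad of the locomotive's, either way round (horizontal distance between each of ring_l_mid, ring_m_mid, ring_s_mid and wagon below 0.008 m and z of ring_l_mid in the frame of wagon between 0.028 and 0.038 m and angle between each of ring_l_mid, ring_m_mid, ring_s_mid, cab_mid, roof_mid's own z axis and vertical below 0.12 rad and linear speed of each of ring_l, ring_m, ring_s, cab, roof below 0.02 m/s and z of ring_m_mid in the frame of wagon between 0.054 and 0.064 m and z of ring_s_mid in the frame of wagon between 0.08 and 0.09 m and horizontal distance between each of cab_mid, roof_mid and loco below 0.008 m and z of cab_mid in the frame of loco between 0.039 and 0.049 m and z of roof_mid in the frame of loco between 0.071 and 0.081 m and angle between the x axis of each of cab_mid, roof_mid and the x axis of loco, either way round below 0.22 rad); the robot touches nothing.
It fails at once if the boxed toy is moved by more than 20 mm (distance of carton_mid from where it was at the start of the episode above 0.02 m).
It fails at once if the toy car is moved by more than 20 mm (distance of car_mid from where it was at the start of the episode above 0.02 m).
It fails at once if the scanner is moved by more than 20 mm (distance of scanner_mid from where it was at the start of the episode above 0.02 m).
It also fails if it takes over 128 s, if anything falls off the work surface, if the arm or the gripper's body presses on something with over 40 N, if the wrist force passes 120 N, or if a joint passes its speed limit or range.

## Working session

There is one attempt and no reset: what is moved stays moved. The work goes in short steps, Python scripts to look and compute and a tool call to move; the robot and the scene stay as the last step left them, time stands still between calls to the robot, and variables do not carry over. Pictures are saved under pics/ and viewed, and the job is handed in when it is done.

Besides the shell and the picture viewer there is one more tool, called after "Emit:" by a JSON object that holds its "api" and its "payload". drive_tool: Moves the arm, as the interface text tells. Its arguments: {"type":"object","properties":{"plan":{"type":"array","items":{"type":"object","properties":{"rx":{"type":"number","minimum":-1,"maximum":1},"ry":{"type":"number","minimum":-1,"maximum":1},"rz":{"type":"number","minimum":-1,"maximum":1},"x":{"type":"number","minimum":-1,"maximum":1},"y":{"type":"number","minimum":-1,"maximum":1},"z":{"type":"number","minimum":-1,"maximum":1},"fingers":{"type":"number"}}}},"squeeze":{"type":"number"}},"required":["plan"]}

```bash
ls; mkdir -p pics; cat > h.py <<'E'
import numpy as np, cv2
from bench import monitor, viewer, workorder, nets, r
def snap(cam,fn=None):
    d=viewer.camera(cam)
    if fn: cv2.imwrite('pics/'+fn,cv2.cvtColor(d['color'],cv2.COLOR_RGB2BGR))
    return d
def cloud(d):
    K=np.array(d['camera_matrix']);z=d['depth'];h,w=z.shape
    u,v=np.meshgrid(np.arange(w),np.arange(h))
    p=np.stack([(u-K[0,2])/K[0,0]*z,(v-K[1,2])/K[1,1]*z,z],-1)
    R=np.array(d['rotation'])
    return p@R.T+np.array(d['xyz'])
E
python3 - <<'E'
from h import *
s=monitor.read_state(); print({k:np.round(v,3).tolist() for k,v in s.items()}); print(r.grip_depth)
for c in ['top','side','wrist']:
    d=snap(c,c+'0.png'); print(c,np.round(d['xyz'],3),np.round(d['rotation'],3).tolist(),np.round(d['camera_matrix'],1).tolist())
for n in ['loco','wagon','ring_l_mid','ring_m_mid','ring_s_mid','cab_mid','roof_mid','carton_mid','car_mid','scanner_mid']:
    f=nets.find_in(n,'top'); print(n,[(np.round(x['centre'],3).tolist(),round(x['confidence'],2)) for x in f[:2]])
E
```

```text
pics
{'time': 0.0, 'joint_positions': [-1.28, 0.333, -0.065, 1.461, 0.022, 1.35, -0.089], 'joint_vel': [0.001, 0.0, 0.001, 0.001, -0.001, 0.0, -0.002], 'joint_torque': [-0.0, -62.324, 0.025, -38.989, -0.061, 0.04, 0.0], 'ee_pos': [0.193, 0.594, 0.291], 'eef_rot': [0.156, 0.988, -0.001, -0.0], 'ft_force': [-0.917, -0.71, -0.39], 'torque': [0.038, -0.034, 0.017], 'width': 0.087}
0.051
top [ 0.461 -0.038  1.241] [-0.7, 0.712, -0.032, 0.043] [[375.7, 0.0, 255.7], [0.0, 375.7, 193.8], [0.0, 0.0, 1.0]]
side [0.506 0.95  0.967] [-0.013, 0.918, -0.395, 0.017] [[397.1, 0.0, 256.9], [0.0, 397.1, 195.7], [0.0, 0.0, 1.0]]
wrist [0.123 0.617 0.382] [0.802, 0.582, 0.078, 0.109] [[284.5, 0.0, 257.4], [0.0, 284.5, 198.2], [0.0, 0.0, 1.0]]
loco [([0.6, 0.31, 0.024], 0.94)]
wagon [([0.39, -0.236, 0.02], 0.68)]
ring_l_mid [([0.461, 0.011, 0.024], 0.82)]
ring_m_mid [([0.395, 0.235, 0.025], 0.66)]
ring_s_mid [([0.463, 0.011, 0.028], 0.17)]
cab_mid [([0.651, 0.118, 0.025], 0.5), ([0.656, -0.107, 0.039], 0.47)]
roof_mid [([0.572, -0.327, 0.024], 0.8), ([0.651, 0.118, 0.029], 0.2)]
carton_mid [([0.498, -0.561, 0.093], 0.97)]
car_mid [([0.799, 0.002, 0.039], 0.75)]
scanner_mid [([0.444, 0.495, 0.03], 0.78)]
```

```bash
sed -i "s/R=np.array(d\['rotation'\])/R=Rot.from_quat(d['rotation']).as_matrix()/; s/^import numpy as np, cv2/import numpy as np, cv2\nfrom scipy.spatial.transform import Rotation as Rot/" h.py; cat h.py|head -20
```

```text
import numpy as np, cv2
from scipy.spatial.transform import Rotation as Rot
from bench import monitor, viewer, workorder, nets, r
def snap(cam,fn=None):
    d=viewer.camera(cam)
    if fn: cv2.imwrite('pics/'+fn,cv2.cvtColor(d['color'],cv2.COLOR_RGB2BGR))
    return d
def cloud(d):
    K=np.array(d['camera_matrix']);z=d['depth'];h,w=z.shape
    u,v=np.meshgrid(np.arange(w),np.arange(h))
    p=np.stack([(u-K[0,2])/K[0,0]*z,(v-K[1,2])/K[1,1]*z,z],-1)
    R=Rot.from_quat(d['rotation']).as_matrix()
    return p@R.T+np.array(d['xyz'])
```

View pics/top0.png

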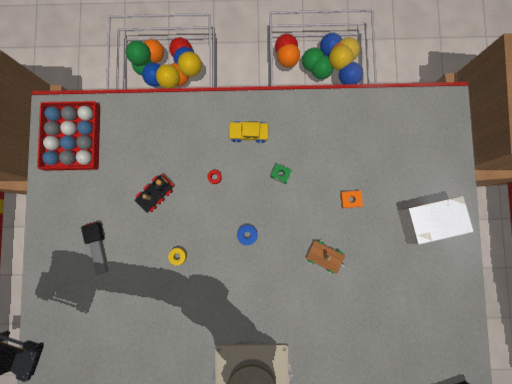

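View pics/side0.png

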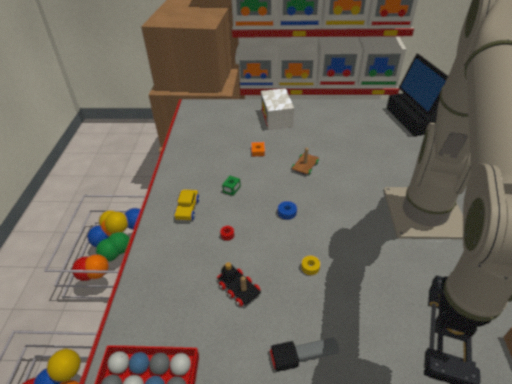

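View pics/wrist0.png

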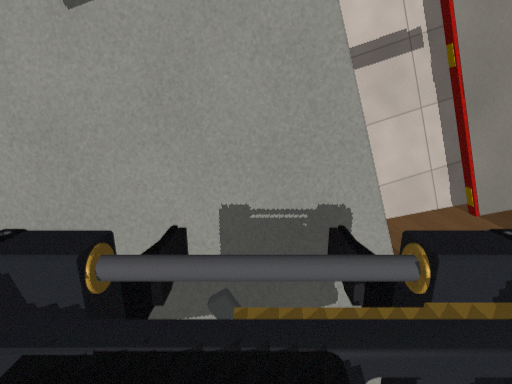

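```bash
cat > m.py <<'E'
from h import *
def seg(d,P,kind):
    hsv=cv2.cvtColor(d['color'],cv2.COLOR_RGB2HSV);H,S,V=[hsv[...,i].astype(int) for i in range(3)]
    rng={'blue':(100,125),'yellow':(20,32),'red':(-6,6),'green':(50,80),'orange':(7,18)}[kind]
    Hh=np.where(H>170,H-180,H)
    return (Hh>=rng[0])&(Hh<=rng[1])&(S>130)&(V>60)
E
python3 - <<'E'
from m import *
d=snap('top');P=cloud(d)
print('table z',np.median(P[240:330,300:400,2]), np.std(P[300:330,350:400,2]))
boxes={'blue':(247,235,.026),'yellow':(177,257,.026),'red':(215,177,.026),'green':(281,173,.04),'orange':(352,199,.024)}
K=d['camera_matrix'];K=np.array(K);R=Rot.from_quat(d['rotation']).as_matrix();C=np.array(d['xyz'])
def ray(u,v,h):
    q=R@np.array([(u-K[0,2])/K[0,0],(v-K[1,2])/K[1,1],1]); t=(h-C[2])/q[2]; return C+t*q
for k,(u,v,h) in boxes.items():
    m=seg(d,P,k);w=np.zeros_like(m);w[v-16:v+17,u-16:u+17]=1;m&=w
    t=m&(P[...,2]>h-.006)
    ys,xs=np.nonzero(t); 
    # outline
    cs,_=cv2.findContours(t.astype(np.uint8),cv2.RETR_EXTERNAL,cv2.CHAIN_APPROX_NONE)
    c=max(cs,key=cv2.contourArea)
    pts=np.array([ray(a,b,h)[:2] for a,b in c[:,0]])
    rect=cv2.minAreaRect((pts*1000).astype(np.float32))
    print(k,m.sum(),t.sum(),'z',P[t][:,2].mean().round(4),'mean',P[t][:,:2].mean(0).round(4),'ray',ray(xs.mean(),ys.mean(),h)[:2].round(4),'rect',np.round(rect[0],1),np.round(rect[1],1),round(rect[2],1))
for k,c in {'loco':(155,193),'wagon':(325,257)}.items():
    u,v=c;b=P[v-25:v+26,u-25:u+26];q=b[b[...,2]>.012]
    print(k,len(q));
    for lo,hi in ((.012,.03),(.03,.055),(.055,.07),(.07,.1)):
        s=q[(q[:,2]>lo)&(q[:,2]<hi)]
        if len(s): 
            rr=cv2.minAreaRect((s[:,:2]*1000).astype(np.float32));print(lo,hi,len(s),s.mean(0).round(4),np.round(rr[0],1),np.round(rr[1],1),round(rr[2],1))
big=cv2.resize(cv2.cvtColor(d['color'],cv2.COLOR_RGB2BGR)[120:290,110:380],None,fx=2.9,fy=2.9,interpolation=cv2.INTER_CUBIC);cv2.imwrite('pics/topz.png',big)
E
```

```text
table z 0.0007461100805211673 0.07155776622072776
blue 276 273 z 0.031 mean [0.4606 0.0108] ray [0.4606 0.0109] rect [460.9  11.6] [61.2 60.8] 89.1
yellow 227 199 z 0.0269 mean [0.3956 0.2368] ray [0.3956 0.237 ] rect [395.8 237.1] [54.8 50.7] 89.2
red 127 110 z 0.0263 mean [0.6528 0.1163] ray [0.6528 0.1164] rect [653.  117.3] [42.8 39.7] 89.0
green 193 180 z 0.0404 mean [ 0.6578 -0.1027] ray [ 0.6578 -0.1027] rect [ 657.6 -102.8] [53.9 42.5] 65.5
orange 321 292 z 0.0242 mean [ 0.5714 -0.3302] ray [ 0.5714 -0.3302] rect [ 571.6 -329.9] [51.7 66. ] 4.2
loco 823
0.012 0.03 613 [0.5955 0.3154 0.0241] [603.5 312.7] [ 77.4 124.7] 44.5
0.03 0.055 66 [0.6133 0.2944 0.045 ] [607.1 316.3] [ 58.1 111.8] 52.4
0.055 0.07 90 [0.6255 0.2893 0.0604] [616.  304.8] [31.4 82.8] 39.2
0.07 0.1 42 [0.613  0.303  0.0759] [610.5 307. ] [15.  74.5] 45.1
wagon 782
0.012 0.03 744 [ 0.3879 -0.2388  0.0202] [ 385.1 -244.1] [122.2  78.9] 62.9
0.03 0.055 4 [ 0.3905 -0.2332  0.0399] [ 390.1 -232.9] [1.  6.9] 69.2
0.055 0.07 5 [ 0.3904 -0.2337  0.0622] [ 390.  -233.5] [ 2.3 10.8] 64.3
0.07 0.1 19 [ 0.3883 -0.2375  0.0844] [ 389.  -237.8] [11.3 11.6] 88.2
```

View pics/topz.png

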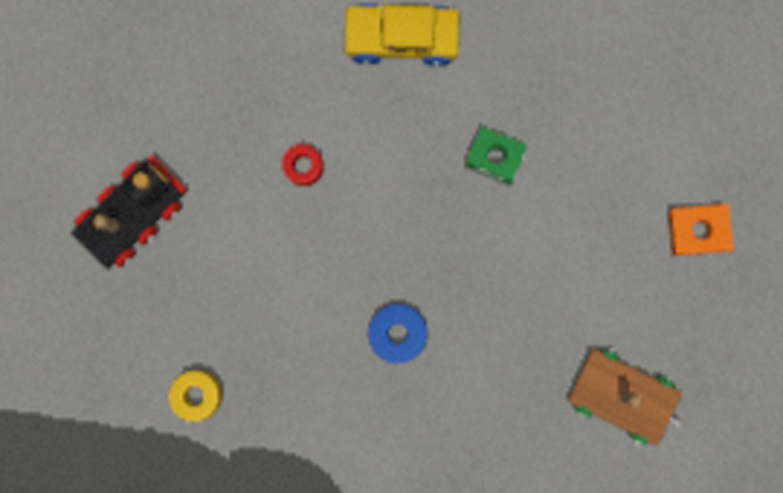

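```bash
cat > p.py <<'E'
from h import *
def go(x,y,z,yaw=None):
    """target of the grasp point, jaw yaw deg -> shift in tool axes (m), rz turns"""
    s=monitor.read_state();R=Rot.from_quat(s['eef_rot']).as_matrix()
    tcp=np.array([x,y,z+r.grip_depth]); sh=R.T@(tcp-s['ee_pos'])
    jy=np.degrees(np.arctan2(R[1,1],R[0,1]))
    tilt=np.degrees(np.arccos(-R[2,2]))
    rz=0
    if yaw is not None:
        dw=(yaw-jy+90)%180-90; rz=-dw/360
    # level correction
    n=R.T@np.array([0,0,-1]); 
    print('t',round(s['time'],2),'grasp',np.round(np.array(s['ee_pos'])+R[:,2]*r.grip_depth,4),'jaw',round(jy,2),'tilt',round(tilt,2),'w',round(s['width'],4),'F',np.round(s['ft_force'],1))
    print('  x %.4f y %.4f z %.4f rz %.4f  (rx %.4f ry %.4f level)'%(*sh,rz,-n[1]/6.283,n[0]/6.283), 'rows~',max(np.linalg.norm(sh)/.0625,abs(rz)*360/10.7).round(1))
E
python3 - <<'E'
from p import *
go(.4607,.0110,.15,72)
E
```

```text
t 0.7 grasp [0.1929 0.5945 0.2413] jaw 72.02 tilt 0.01 w 0.087 F [-0.1  0.1  0.2]
  x -0.4348 y -0.4724 z 0.0912 rz 0.0001  (rx 0.0000 ry -0.0000 level) rows~ 10.4
```

Emit:
{"api": "drive_tool", "payload": {"plan": [{"x": -0.435,"y": -0.472,"z": 0.091,"fingers": 1},{"x": -0.435,"y": -0.472,"z": 0.091},{"x": -0.435,"y": -0.472,"z": 0.091},{"x": -0.435,"y": -0.472,"z": 0.091},{"x": -0.435,"y": -0.472,"z": 0.091},{"x": -0.435,"y": -0.472,"z": 0.091},{"x": -0.435,"y": -0.472,"z": 0.091},{"x": -0.435,"y": -0.472,"z": 0.091},{"x": -0.435,"y": -0.472,"z": 0.091},{"x": -0.435,"y": -0.472,"z": 0.091},{"x": -0.435,"y": -0.472,"z": 0.091},{"x": -0.435,"y": -0.472,"z": 0.091}], "squeeze": 15}}

```text
validation failed for argument at $.pl...
```

```bash
python3 - <<'E'
from p import *
from m import seg
d=snap('wrist','w1.png');P=cloud(d)
m=seg(d,P,'blue')&(np.abs(P[...,2]-.026)<.004)
print(m.sum(),P[m].mean(0).round(4),P[m].min(0).round(4),P[m].max(0).round(4))
c,rad=cv2.minEnclosingCircle((P[m][:,:2]*1000).astype(np.float32));print(c,rad)
go(.4607,.011,.022,72)
E
```

```text
<stdin>:5: RuntimeWarning: Mean of empty slice.
  ret = um.true_divide(
Traceback (most recent call last):
ValueError: zero-size array to reduction operation minimum which has no identity
```

View pics/w1.png

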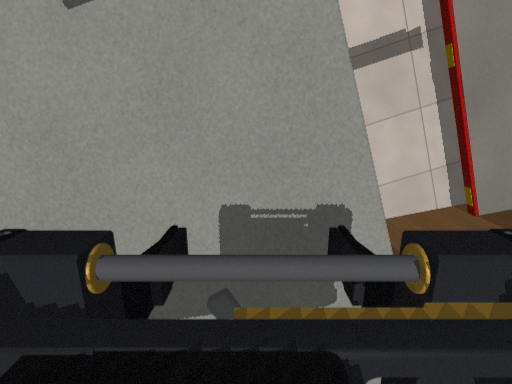

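The move was refused by validation and the arm has not moved. I'll retry with every key written out in each row.

Emit:
{"api": "drive_tool", "payload": {"plan": [{"rx": 0,"ry": 0,"rz": 0,"x": -0.06,"y": -0.06,"z": 0.01,"fingers": 1.0}], "squeeze": 15}}

```text
time: 0.88
ee_pos: [0.2184, 0.5412, 0.2844]
eef_rot: [0.153, 0.988, 0.0, -0.001]
ft_force: [1.7, -0.6, 0.9]
width: 0.0869
```

```bash
python3 - <<'E'
from p import *
go(.4607,.011,.15,72)
E
```

```text
t 0.88 grasp [0.2183 0.5413 0.2334] jaw 72.38 tilt 0.11 w 0.0869 F [ 1.7 -0.6  0.9]
  x -0.3916 y -0.4321 z 0.0824 rz 0.0010  (rx 0.0001 ry -0.0003 level) rows~ 9.4
```

Emit:
{"api": "drive_tool", "payload": {"plan": [{"rx": 0,"ry": 0,"rz": 0,"x": -0.391,"y": -0.432,"z": 0.082,"fingers": 1},{"rx": 0,"ry": 0,"rz": 0,"x": -0.391,"y": -0.432,"z": 0.082,"fingers": 1},{"rx": 0,"ry": 0,"rz": 0,"x": -0.391,"y": -0.432,"z": 0.082,"fingers": 1},{"rx": 0,"ry": 0,"rz": 0,"x": -0.391,"y": -0.432,"z": 0.082,"fingers": 1},{"rx": 0,"ry": 0,"rz": 0,"x": -0.391,"y": -0.432,"z": 0.082,"fingers": 1},{"rx": 0,"ry": 0,"rz": 0,"x": -0.391,"y": -0.432,"z": 0.082,"fingers": 1},{"rx": 0,"ry": 0,"rz": 0,"x": -0.391,"y": -0.432,"z": 0.082,"fingers": 1},{"rx": 0,"ry": 0,"rz": 0,"x": -0.391,"y": -0.432,"z": 0.082,"fingers": 1},{"rx": 0,"ry": 0,"rz": 0,"x": -0.391,"y": -0.432,"z": 0.082,"fingers": 1},{"rx": 0,"ry": 0,"rz": 0,"x": -0.391,"y": -0.432,"z": 0.082,"fingers": 1},{"rx": 0,"ry": 0,"rz": 0,"x": -0.391,"y": -0.432,"z": 0.082,"fingers": 1},{"rx": 0,"ry": 0,"rz": 0,"x": -0.391,"y": -0.432,"z": 0.082,"fingers": 1}]}}

```text
time: 2.38
ee_pos: [0.4595, 0.0085, 0.203]
eef_rot: [0.156, 0.988, 0.0, -0.0]
ft_force: [-0.4, 1.3, 0.3]
width: 0.0871
```

```bash
python3 - <<'E'
from p import *
from m import seg
d=snap('wrist','w2.png');P=cloud(d)
m=seg(d,P,'blue');print(m.sum(),P[m][:,2].mean())
m&=(np.abs(P[...,2]-.026)<.006)
if m.sum():
  print(m.sum(),P[m].mean(0).round(4),P[m].min(0).round(4),P[m].max(0).round(4))
  print(cv2.minEnclosingCircle((P[m][:,:2]*1000).astype(np.float32)))
go(.4607,.011,.022,72)
E
```

```text
3193 0.02351646654645313
2929 [0.4588 0.0102 0.0242] [ 0.4275 -0.0224  0.0201] [0.492  0.0422 0.0267]
((459.8675231933594, 9.79806900024414), 32.525978088378906)
t 2.42 grasp [0.4595 0.0088 0.152 ] jaw 72.12 tilt 0.03 w 0.087 F [-0.6 -0.  -0.7]
  x -0.0005 y 0.0024 z 0.1300 rz 0.0003  (rx 0.0001 ry -0.0000 level) rows~ 2.1
```

View pics/w2.png

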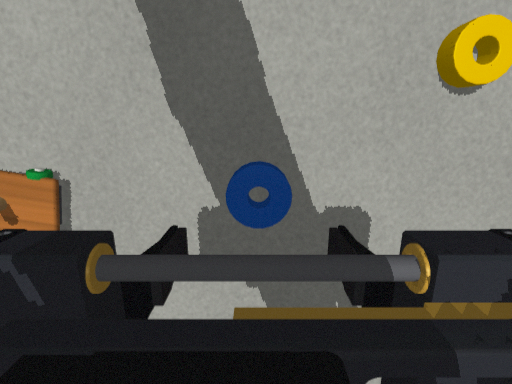

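The wrist view shows the blue ring centred at pixel (259,194), between the jaws. It measures (0.460, 0.010), 1 mm from the top-camera value. I'll descend and grip.

Emit:
{"api": "drive_tool", "payload": {"plan": [{"rx": 0,"ry": 0,"rz": 0,"x": 0,"y": 0.0015,"z": 0.06,"fingers": 1},{"rx": 0,"ry": 0,"rz": 0,"x": 0,"y": 0.0015,"z": 0.11,"fingers": 1},{"rx": 0,"ry": 0,"rz": 0,"x": 0,"y": 0.0015,"z": 0.13,"fingers": 1},{"rx": 0,"ry": 0,"rz": 0,"x": 0,"y": 0.0015,"z": 0.13,"fingers": 1},{"rx": 0,"ry": 0,"rz": 0,"x": 0,"y": 0.0015,"z": 0.13,"fingers": 0.5},{"rx": 0,"ry": 0,"rz": 0,"x": 0,"y": 0.0015,"z": 0.13,"fingers": 0.5},{"rx": 0,"ry": 0,"rz": 0,"x": 0,"y": 0.0015,"z": 0.13,"fingers": 0.5},{"rx": 0,"ry": 0,"rz": 0,"x": 0,"y": 0.0015,"z": 0.13,"fingers": 0.5}], "squeeze": 15}}

```text
time: 3.42
ee_pos: [0.4603, 0.0094, 0.0732]
eef_rot: [0.156, 0.988, 0.0, 0.0]
ft_force: [-0.1, 1.4, 2.7]
width: 0.0648
```

```bash
python3 - <<'E'
from p import *
go(.389,-.2378,.15,72)
E
```

```text
t 3.42 grasp [0.4603 0.0094 0.0222] jaw 72.04 tilt 0.04 w 0.0648 F [-0.1  1.4  2.7]
  x -0.0085 y -0.2570 z -0.1280 rz 0.0001  (rx 0.0001 ry 0.0000 level) rows~ 4.6
```

Emit:
{"api": "drive_tool", "payload": {"plan": [{"rx": 0,"ry": 0,"rz": 0,"x": 0,"y": 0,"z": -0.06,"fingers": 0.5},{"rx": 0,"ry": 0,"rz": 0,"x": 0,"y": 0,"z": -0.118,"fingers": 0.5},{"rx": 0,"ry": 0,"rz": 0,"x": -0.048,"y": -0.257,"z": -0.128,"fingers": 0.5},{"rx": 0,"ry": 0,"rz": 0,"x": -0.048,"y": -0.257,"z": -0.128,"fingers": 0.5},{"rx": 0,"ry": 0,"rz": 0,"x": -0.048,"y": -0.257,"z": -0.128,"fingers": 0.5},{"rx": 0,"ry": 0,"rz": 0,"x": -0.048,"y": -0.257,"z": -0.128,"fingers": 0.5},{"rx": 0,"ry": 0,"rz": 0,"x": -0.048,"y": -0.257,"z": -0.128,"fingers": 0.5},{"rx": 0,"ry": 0,"rz": 0,"x": -0.048,"y": -0.257,"z": -0.128,"fingers": 0.5}]}}

```text
time: 4.42
ee_pos: [0.4262, -0.2505, 0.2007]
eef_rot: [0.157, 0.988, -0.0, -0.0]
ft_force: [-0.6, 0.1, -1.0]
width: 0.065
```

```bash
python3 - <<'E'
from p import *
from m import seg
d=snap('wrist','w3.png');P=cloud(d)
near=np.hypot(P[...,0]-.389,P[...,1]+.2378)<.03
for lo,hi in((.05,.07),(.07,.083),(.083,.1)):
  m=near&(P[...,2]>lo)&(P[...,2]<hi); print(m.sum(), P[m].mean(0).round(4) if m.any() else '', P[m].min(0).round(4), P[m].max(0).round(4))
# held ring
m=seg(d,P,'blue')&(P[...,2]>.1);v,u=np.nonzero(m)
if m.any(): print('ring',m.sum(),u.min(),u.max(),v.min(),v.max(),P[m].mean(0),P[m].min(0),P[m].max(0))
go(.389,-.2378,.042,72)
E
```

```text
41 [ 0.3818 -0.2385  0.0611] [ 0.3801 -0.2462  0.0504] [ 0.3884 -0.2339  0.0695]
107 [ 0.3849 -0.2398  0.0803] [ 0.38   -0.2477  0.0702] [ 0.3937 -0.2338  0.083 ]
189 [ 0.3867 -0.2406  0.085 ] [ 0.381  -0.2468  0.0831] [ 0.3923 -0.2346  0.0876]
ring 7489 198 317 191 306 [ 0.41821613 -0.24751346  0.15076485] [ 0.35675328 -0.28176252  0.12728306] [ 0.45786437 -0.21669843  0.29147777]
t 4.47 grasp [ 0.4266 -0.2492  0.1496] jaw 72.05 tilt 0.05 w 0.0653 F [ 1.   1.  -1.1]
  x 0.0392 y -0.0007 z 0.1076 rz 0.0001  (rx 0.0001 ry -0.0001 level) rows~ 1.8
```

View pics/w3.png

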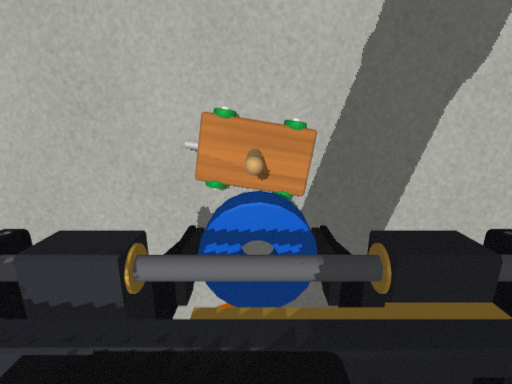

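```bash
cat > post.py <<'E'
from p import *
def post(d,x0,y0,ztop,name=''):
    """post axis from wrist picture: points on cap, sphere-ish: use extents in directions"""
    P=cloud(d); near=np.hypot(P[...,0]-x0,P[...,1]-y0)<.022
    m=near&(P[...,2]>ztop-.012)&(P[...,2]<ztop+.004)
    q=P[m]
    # least squares: axis centre for cap points, with known radius at lower band + hemisphere
    from scipy.optimize import least_squares
    f=lambda p: np.linalg.norm(q-np.array([p[0],p[1],p[2]]),axis=1)-.007
    s=least_squares(f,[x0,y0,ztop-.007],loss='soft_l1',f_scale=.001)
    print(name,'post sphere',s.x.round(4),'n',len(q),'bbox',((q.min(0)+q.max(0))/2).round(4)[:2],'mean',q.mean(0)[:2].round(4))
    return s.x
E
python3 - <<'E'
from post import *
d=snap('wrist');post(d,.387,-.2395,.088,'wrist')
P=cloud(d);
from m import seg
m=seg(d,P,'blue')&(P[...,2]>.14)&(P[...,2]<.16);q=P[m];print('z',np.median(q[:,2]),cv2.minEnclosingCircle((q[:,:2]*1000).astype(np.float32)),m.sum())
go(.387,-.240,.042,72)
d=snap('top');post(d,.389,-.238,.088,'top')
d=snap('side');post(d,.389,-.238,.088,'side')
E
```

```text
wrist post sphere [ 0.3871 -0.2407  0.0793] n 283 bbox [ 0.387  -0.2407] mean [ 0.3863 -0.2404]
z 0.15153417222898488 ((425.6087951660156, -248.39674377441406), 33.20429229736328) 6985
t 4.53 grasp [ 0.4268 -0.2486  0.1496] jaw 72.13 tilt 0.05 w 0.0653 F [ 0.3  0.2 -1.7]
  x 0.0405 y -0.0040 z 0.1076 rz 0.0004  (rx 0.0001 ry -0.0001 level) rows~ 1.8
top post sphere [ 0.388  -0.2384  0.0825] n 18 bbox [ 0.3889 -0.2378] mean [ 0.388  -0.2378]
side post sphere [ 0.3908 -0.238   0.0824] n 14 bbox [ 0.3907 -0.238 ] mean [ 0.3909 -0.2373]
```

Emit:
{"api": "drive_tool", "payload": {"plan": [{"rx": 0,"ry": 0,"rz": 0,"x": 0.039,"y": -0.004,"z": 0,"fingers": 0.5},{"rx": 0,"ry": 0,"rz": 0,"x": 0.039,"y": -0.004,"z": 0.0,"fingers": 0.5},{"rx": 0,"ry": 0,"rz": 0,"x": 0.039,"y": -0.004,"z": 0.0,"fingers": 0.5},{"rx": 0,"ry": 0,"rz": 0,"x": 0.039,"y": -0.004,"z": 0.035,"fingers": 0.5},{"rx": 0,"ry": 0,"rz": 0,"x": 0.039,"y": -0.004,"z": 0.055,"fingers": 0.5},{"rx": 0,"ry": 0,"rz": 0,"x": 0.039,"y": -0.004,"z": 0.07,"fingers": 0.5},{"rx": 0,"ry": 0,"rz": 0,"x": 0.039,"y": -0.004,"z": 0.07,"fingers": 0.5}]}}

```text
time: 5.5
ee_pos: [0.3881, -0.2418, 0.1302]
eef_rot: [0.156, 0.988, -0.0, -0.001]
ft_force: [-0.6, -0.1, 0.0]
width: 0.0652
```

```bash
python3 - <<'E'
from post import *
from m import seg
d=snap('wrist','w4.png');P=cloud(d)
go(.3882,-.2402,.044,72)
z0=monitor.read_state()['ee_pos'][2]-.051
m=seg(d,P,'blue')&(abs(P[...,2]-z0)<.012);q=P[m];print('ring z',np.median(q[:,2]),cv2.minEnclosingCircle((q[:,:2]*1000).astype(np.float32)),m.sum())
E
```

```text
t 5.55 grasp [ 0.3883 -0.2421  0.0799] jaw 72.02 tilt 0.05 w 0.0652 F [ 0.4 -0.1 -1.1]
  x 0.0007 y 0.0018 z 0.0359 rz 0.0001  (rx -0.0001 ry -0.0001 level) rows~ 0.6
ring z 0.0811861649192581 ((386.9986267089844, -240.9471435546875), 33.21525192260742) 7056
```

View pics/w4.png

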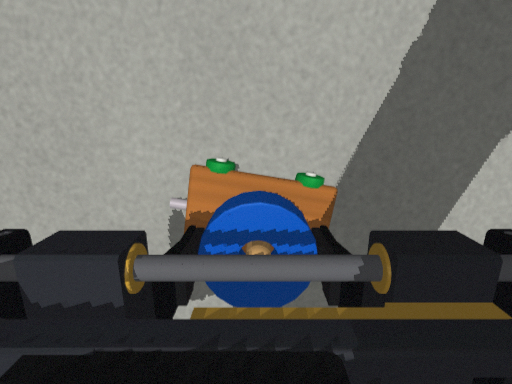

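The post's top is visible in the ring's hole at (258,248), and there is no contact force. I'll lower fully, release and rise.

Emit:
{"api": "drive_tool", "payload": {"plan": [{"rx": 0,"ry": 0,"rz": 0,"x": 0,"y": 0,"z": 0.025,"fingers": 0.5},{"rx": 0,"ry": 0,"rz": 0,"x": 0,"y": 0,"z": 0.036,"fingers": 0.5},{"rx": 0,"ry": 0,"rz": 0,"x": 0,"y": 0,"z": 0.036,"fingers": 0.5},{"rx": 0,"ry": 0,"rz": 0,"x": 0,"y": 0,"z": 0.036,"fingers": 1},{"rx": 0,"ry": 0,"rz": 0,"x": 0,"y": 0,"z": 0.036,"fingers": 1},{"rx": 0,"ry": 0,"rz": 0,"x": 0,"y": 0,"z": 0.036,"fingers": 1},{"rx": 0,"ry": 0,"rz": 0,"x": 0,"y": 0,"z": -0.02,"fingers": 1},{"rx": 0,"ry": 0,"rz": 0,"x": 0,"y": 0,"z": -0.07,"fingers": 1},{"rx": 0,"ry": 0,"rz": 0,"x": 0,"y": 0,"z": -0.07,"fingers": 1}]}}

```text
time: 6.68
ee_pos: [0.3898, -0.2428, 0.2042]
eef_rot: [0.156, 0.988, 0.0, 0.003]
ft_force: [0.5, 0.6, -0.6]
width: 0.087
```

```bash
python3 - <<'E'
from post import *
from m import seg
d=snap('wrist','w5.png');P=cloud(d)
m=seg(d,P,'blue')&(abs(P[...,2]-.046)<.012);q=P[m];print('ring z',np.median(q[:,2]),cv2.minEnclosingCircle((q[:,:2]*1000).astype(np.float32)),m.sum())
go(.3950,.2360,.15,72)
E
```

```text
ring z 0.04425467219977866 ((387.7967834472656, -241.53489685058594), 32.47127151489258) 3250
t 6.72 grasp [ 0.3892 -0.2421  0.1513] jaw 72.05 tilt 0.23 w 0.0871 F [-0.2  0.2 -0.2]
  x 0.1417 y 0.4567 z 0.0016 rz 0.0001  (rx 0.0003 ry 0.0006 level) rows~ 7.7
```

View pics/w5.png

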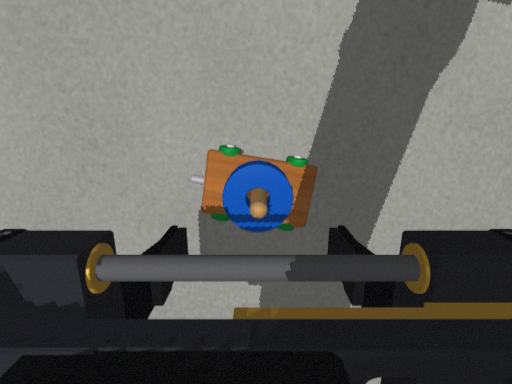

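The blue ring is seated around the post (hole at about (259,197)), with its top at deck level plus 26 mm. Next is the yellow ring.

Emit:
{"api": "drive_tool", "payload": {"plan": [{"rx": 0,"ry": 0,"rz": 0,"x": 0.142,"y": 0.457,"z": 0.002,"fingers": 1},{"rx": 0,"ry": 0,"rz": 0,"x": 0.142,"y": 0.457,"z": 0.002,"fingers": 1},{"rx": 0,"ry": 0,"rz": 0,"x": 0.142,"y": 0.457,"z": 0.002,"fingers": 1},{"rx": 0,"ry": 0,"rz": 0,"x": 0.142,"y": 0.457,"z": 0.002,"fingers": 1},{"rx": 0,"ry": 0,"rz": 0,"x": 0.142,"y": 0.457,"z": 0.002,"fingers": 1},{"rx": 0,"ry": 0,"rz": 0,"x": 0.142,"y": 0.457,"z": 0.002,"fingers": 1},{"rx": 0,"ry": 0,"rz": 0,"x": 0.142,"y": 0.457,"z": 0.002,"fingers": 1},{"rx": 0,"ry": 0,"rz": 0,"x": 0.142,"y": 0.457,"z": 0.002,"fingers": 1},{"rx": 0,"ry": 0,"rz": 0,"x": 0.142,"y": 0.457,"z": 0.002,"fingers": 1},{"rx": 0,"ry": 0,"rz": 0,"x": 0.142,"y": 0.457,"z": 0.002,"fingers": 1},{"rx": 0,"ry": 0,"rz": 0,"x": 0.142,"y": 0.457,"z": 0.002,"fingers": 1}]}}

```text
time: 8.1
ee_pos: [0.3942, 0.2352, 0.1985]
eef_rot: [0.157, 0.988, -0.0, -0.0]
ft_force: [0.4, -0.7, -0.3]
width: 0.0871
```

```bash
cat > ring.py <<'E'
from post import *
from m import seg
import sys
def ring(col,fn,ztop=.025,tol=.006,win=None):
    d=snap('wrist',fn);P=cloud(d)
    m=seg(d,P,col)&(abs(P[...,2]-ztop)<tol)
    n,l,st,_=cv2.connectedComponentsWithStats(m.astype(np.uint8)); m=l==1+np.argmax(st[1:,4]); q=P[m]
    c,rad=cv2.minEnclosingCircle((q[:,:2]*1000).astype(np.float32));v,u=np.nonzero(m)
    rr=cv2.minAreaRect((q[:,:2]*1000).astype(np.float32))
    print(col,'z',np.median(q[:,2]).round(4),'c',np.round(c,1),'R',round(rad,1),'px',u.mean().round(),v.mean().round(),m.sum(),'rect',np.round(rr[0],1),np.round(rr[1],1),round(rr[2],1))
    return np.array(c)/1000
E
python3 - <<'E'
from ring import *
c=ring('yellow','w6.png')
go(*c,.022,72)
E
```

```text
yellow z 0.0242 c [395.2 236.4] R 27.9 px 259.0 198.0 2110 rect [394.6 236.4] [54.3 54.6] 28.3
t 8.15 grasp [0.3942 0.2353 0.1477] jaw 71.92 tilt 0.02 w 0.0867 F [0.  0.1 0.1]
  x -0.0006 y 0.0013 z 0.1257 rz -0.0002  (rx -0.0000 ry -0.0001 level) rows~ 2.0
```

View pics/w6.png

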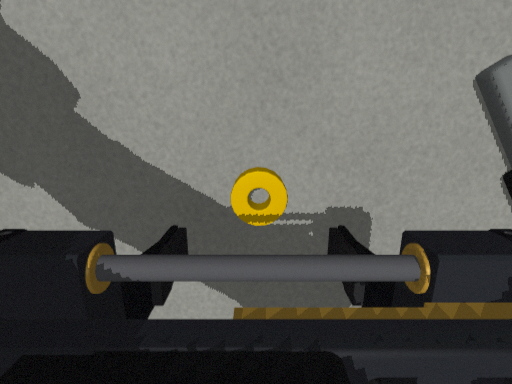

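The yellow ring at pixel (259,197) is centred, and the scanner at the right edge is well clear. I'll grip it and lift in the same call.

Emit:
{"api": "drive_tool", "payload": {"plan": [{"rx": 0,"ry": 0,"rz": 0,"x": -0.0005,"y": 0.0015,"z": 0.06,"fingers": 1},{"rx": 0,"ry": 0,"rz": 0,"x": -0.0005,"y": 0.0015,"z": 0.11,"fingers": 1},{"rx": 0,"ry": 0,"rz": 0,"x": -0.0005,"y": 0.0015,"z": 0.126,"fingers": 1},{"rx": 0,"ry": 0,"rz": 0,"x": -0.0005,"y": 0.0015,"z": 0.126,"fingers": 1},{"rx": 0,"ry": 0,"rz": 0,"x": -0.0005,"y": 0.0015,"z": 0.126,"fingers": 0.4},{"rx": 0,"ry": 0,"rz": 0,"x": -0.0005,"y": 0.0015,"z": 0.126,"fingers": 0.4},{"rx": 0,"ry": 0,"rz": 0,"x": -0.0005,"y": 0.0015,"z": 0.126,"fingers": 0.4},{"rx": 0,"ry": 0,"rz": 0,"x": -0.0005,"y": 0.0015,"z": 0.126,"fingers": 0.4},{"rx": 0,"ry": 0,"rz": 0,"x": -0.0005,"y": 0.0015,"z": 0.126,"fingers": 0.4},{"rx": 0,"ry": 0,"rz": 0,"x": -0.0005,"y": 0.0015,"z": 0.07,"fingers": 0.4},{"rx": 0,"ry": 0,"rz": 0,"x": -0.0005,"y": 0.0015,"z": 0.0,"fingers": 0.4},{"rx": 0,"ry": 0,"rz": 0,"x": -0.0005,"y": 0.0015,"z": -0.01,"fingers": 0.4}]}}

```text
time: 9.65
ee_pos: [0.3962, 0.2386, 0.2127]
eef_rot: [0.156, 0.988, 0.002, 0.002]
ft_force: [0.1, 0.5, -0.7]
width: 0.0546
```

```bash
python3 - <<'E'
from ring import *
s=monitor.read_state();zg=s['ee_pos'][2]-.051
ring('yellow','w7.png',zg,.01)
go(.3883,-.2410,.16,72)
E
```

```text
yellow z 0.1635 c [391.1 240.8] R 27.2 px 258.0 233.0 3365 rect [384.3 244.3] [54.  27.6] 63.4
t 9.7 grasp [0.3966 0.2389 0.1622] jaw 72.01 tilt 0.35 w 0.0547 F [1.9 1.1 1.2]
  x -0.1405 y -0.4588 z 0.0001 rz 0.0000  (rx 0.0009 ry 0.0005 level) rows~ 7.7
```

View pics/w7.png

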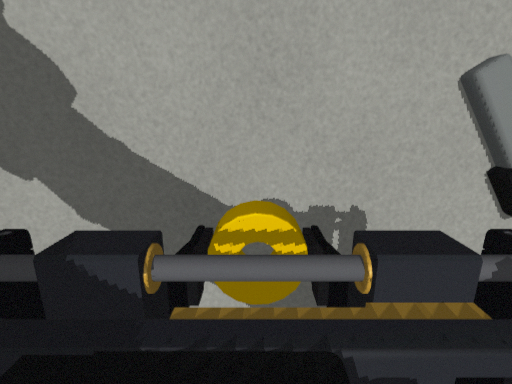

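Emit:
{"api": "drive_tool", "payload": {"plan": [{"rx": 0,"ry": 0,"rz": 0,"x": -0.141,"y": -0.459,"z": 0,"fingers": 0.4},{"rx": 0,"ry": 0,"rz": 0,"x": -0.141,"y": -0.459,"z": 0,"fingers": 0.4},{"rx": 0,"ry": 0,"rz": 0,"x": -0.141,"y": -0.459,"z": 0,"fingers": 0.4},{"rx": 0,"ry": 0,"rz": 0,"x": -0.141,"y": -0.459,"z": 0,"fingers": 0.4},{"rx": 0,"ry": 0,"rz": 0,"x": -0.141,"y": -0.459,"z": 0,"fingers": 0.4},{"rx": 0,"ry": 0,"rz": 0,"x": -0.141,"y": -0.459,"z": 0,"fingers": 0.4},{"rx": 0,"ry": 0,"rz": 0,"x": -0.141,"y": -0.459,"z": 0,"fingers": 0.4},{"rx": 0,"ry": 0,"rz": 0,"x": -0.141,"y": -0.459,"z": 0,"fingers": 0.4},{"rx": 0,"ry": 0,"rz": 0,"x": -0.141,"y": -0.459,"z": 0,"fingers": 0.4},{"rx": 0,"ry": 0,"rz": 0,"x": -0.141,"y": -0.459,"z": 0,"fingers": 0.4},{"rx": 0,"ry": 0,"rz": 0,"x": -0.141,"y": -0.459,"z": 0,"fingers": 0.4},{"rx": 0,"ry": 0,"rz": 0,"x": -0.141,"y": -0.459,"z": 0,"fingers": 0.4}]}}

```text
time: 11.2
ee_pos: [0.3877, -0.2415, 0.2088]
eef_rot: [0.155, 0.988, 0.0, 0.0]
ft_force: [0.2, -0.8, -0.4]
width: 0.0545
```

```bash
python3 - <<'E'
from ring import *
s=monitor.read_state();zg=s['ee_pos'][2]-.051
ring('yellow','w8.png',zg,.01)
go(.3883,-.2415,.085,72)
E
```

```text
yellow z 0.1596 c [ 382.6 -239.5] R 27.4 px 258.0 232.0 3400 rect [ 375.7 -237.3] [54.7 29.7] 72.3
t 11.25 grasp [ 0.3877 -0.2416  0.1578] jaw 72.09 tilt 0.03 w 0.0547 F [-0.2 -0.5  0.4]
  x -0.0006 y 0.0003 z 0.0728 rz 0.0003  (rx 0.0001 ry 0.0000 level) rows~ 1.2
```

View pics/w8.png

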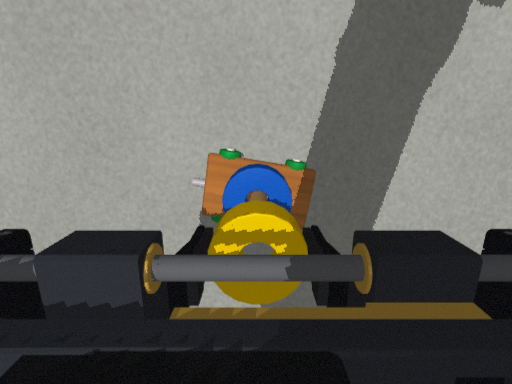

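Emit:
{"api": "drive_tool", "payload": {"plan": [{"rx": 0,"ry": 0,"rz": 0,"x": -0.0005,"y": 0,"z": 0.025,"fingers": 0.4},{"rx": 0,"ry": 0,"rz": 0,"x": -0.0005,"y": 0,"z": 0.05,"fingers": 0.4},{"rx": 0,"ry": 0,"rz": 0,"x": -0.0005,"y": 0,"z": 0.066,"fingers": 0.4},{"rx": 0,"ry": 0,"rz": 0,"x": -0.0005,"y": 0,"z": 0.066,"fingers": 0.4}]}}

```text
time: 11.75
ee_pos: [0.3874, -0.242, 0.1422]
eef_rot: [0.156, 0.988, -0.0, -0.001]
ft_force: [-0.1, 0.3, -0.6]
width: 0.0544
```

```bash
python3 - <<'E'
from ring import *
s=monitor.read_state();zg=s['ee_pos'][2]-.051
ring('yellow','w9.png',zg,.012)
go(.3883,-.2415,.069,72)
E
```

```text
yellow z 0.093 c [ 381.6 -239.8] R 27.2 px 258.0 232.0 3466 rect [ 375.8 -237.8] [54.4 30.1] 71.1
t 11.8 grasp [ 0.3878 -0.2423  0.0919] jaw 72.03 tilt 0.05 w 0.0547 F [ 1.1 -0.6 -0.8]
  x -0.0002 y 0.0009 z 0.0229 rz 0.0001  (rx -0.0000 ry -0.0001 level) rows~ 0.4
```

View pics/w9.png

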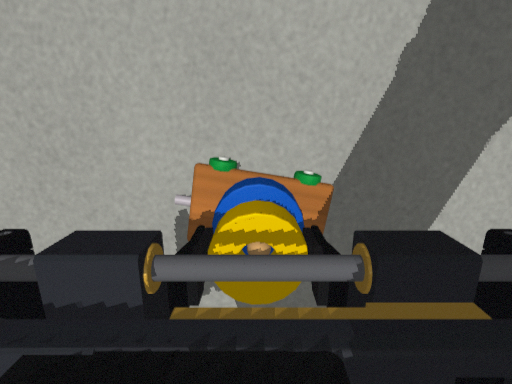

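The post's top shows in the yellow hole at (258,249). I'll lower, release and rise.

Emit:
{"api": "drive_tool", "payload": {"plan": [{"rx": 0,"ry": 0,"rz": 0,"x": 0,"y": 0,"z": 0.015,"fingers": 0.4},{"rx": 0,"ry": 0,"rz": 0,"x": 0,"y": 0,"z": 0.023,"fingers": 0.4},{"rx": 0,"ry": 0,"rz": 0,"x": 0,"y": 0,"z": 0.023,"fingers": 0.4},{"rx": 0,"ry": 0,"rz": 0,"x": 0,"y": 0,"z": 0.023,"fingers": 1},{"rx": 0,"ry": 0,"rz": 0,"x": 0,"y": 0,"z": 0.023,"fingers": 1},{"rx": 0,"ry": 0,"rz": 0,"x": 0,"y": 0,"z": 0.023,"fingers": 1},{"rx": 0,"ry": 0,"rz": 0,"x": 0,"y": 0,"z": -0.03,"fingers": 1},{"rx": 0,"ry": 0,"rz": 0,"x": 0,"y": 0,"z": -0.07,"fingers": 1},{"rx": 0,"ry": 0,"rz": 0,"x": 0,"y": 0,"z": -0.07,"fingers": 1}]}}

```text
time: 12.92
ee_pos: [0.3894, -0.243, 0.2154]
eef_rot: [0.156, 0.988, 0.001, 0.003]
ft_force: [0.3, 0.2, 0.1]
width: 0.0865
```

```bash
python3 - <<'E'
from ring import *
ring('yellow','w10.png',.071,.012)
go(.652,.1155,.15,72)
E
```

```text
yellow z 0.0702 c [ 388.6 -242. ] R 27.8 px 258.0 203.0 2706 rect [ 388.2 -242. ] [54.2 54.5] 9.6
t 12.97 grasp [ 0.3888 -0.2424  0.1628] jaw 72.05 tilt 0.18 w 0.0866 F [ 0.7  1.  -0.6]
  x -0.1402 y 0.4217 z 0.0139 rz 0.0001  (rx 0.0003 ry 0.0004 level) rows~ 7.1
```

View pics/w10.png

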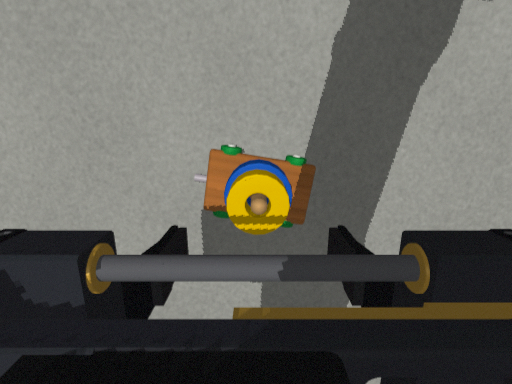

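Yellow is seated (top at 0.070–0.072). Next is the red ring.

Emit:
{"api": "drive_tool", "payload": {"plan": [{"rx": 0,"ry": 0,"rz": 0,"x": -0.14,"y": 0.422,"z": 0.012,"fingers": 1},{"rx": 0,"ry": 0,"rz": 0,"x": -0.14,"y": 0.422,"z": 0.012,"fingers": 1},{"rx": 0,"ry": 0,"rz": 0,"x": -0.14,"y": 0.422,"z": 0.012,"fingers": 1},{"rx": 0,"ry": 0,"rz": 0,"x": -0.14,"y": 0.422,"z": 0.012,"fingers": 1},{"rx": 0,"ry": 0,"rz": 0,"x": -0.14,"y": 0.422,"z": 0.012,"fingers": 1},{"rx": 0,"ry": 0,"rz": 0,"x": -0.14,"y": 0.422,"z": 0.012,"fingers": 1},{"rx": 0,"ry": 0,"rz": 0,"x": -0.14,"y": 0.422,"z": 0.012,"fingers": 1},{"rx": 0,"ry": 0,"rz": 0,"x": -0.14,"y": 0.422,"z": 0.012,"fingers": 1},{"rx": 0,"ry": 0,"rz": 0,"x": -0.14,"y": 0.422,"z": 0.012,"fingers": 1},{"rx": 0,"ry": 0,"rz": 0,"x": -0.14,"y": 0.422,"z": 0.012,"fingers": 1},{"rx": 0,"ry": 0,"rz": 0,"x": -0.14,"y": 0.422,"z": 0.012,"fingers": 1}]}}

```text
time: 14.35
ee_pos: [0.6511, 0.1143, 0.2012]
eef_rot: [0.157, 0.988, 0.0, 0.0]
ft_force: [-0.1, 0.1, 0.4]
width: 0.0871
```

```bash
python3 - <<'E'
from ring import *
c=ring('red','w11.png')
go(*c,.022,72)
E
```

```text
red z 0.0242 c [652.7 115.6] R 22.6 px 259.0 198.0 1264 rect [652.6 115.3] [44.2 44.3] 72.6
t 14.4 grasp [0.6512 0.1147 0.1503] jaw 71.94 tilt 0.03 w 0.0871 F [-0.1  0.5  0.6]
  x -0.0011 y 0.0013 z 0.1283 rz -0.0002  (rx 0.0001 ry 0.0000 level) rows~ 2.1
```

View pics/w11.png

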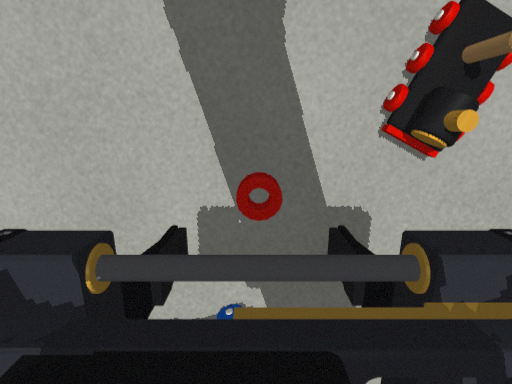

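The red ring at (259,195) is centred. The loco is 100 mm or more away from the gripper.

Emit:
{"api": "drive_tool", "payload": {"plan": [{"rx": 0,"ry": 0,"rz": 0,"x": -0.001,"y": 0.001,"z": 0.06,"fingers": 1},{"rx": 0,"ry": 0,"rz": 0,"x": -0.001,"y": 0.001,"z": 0.11,"fingers": 1},{"rx": 0,"ry": 0,"rz": 0,"x": -0.001,"y": 0.001,"z": 0.128,"fingers": 1},{"rx": 0,"ry": 0,"rz": 0,"x": -0.001,"y": 0.001,"z": 0.128,"fingers": 0.6},{"rx": 0,"ry": 0,"rz": 0,"x": -0.001,"y": 0.001,"z": 0.128,"fingers": 0.3},{"rx": 0,"ry": 0,"rz": 0,"x": -0.001,"y": 0.001,"z": 0.128,"fingers": 0.3},{"rx": 0,"ry": 0,"rz": 0,"x": -0.001,"y": 0.001,"z": 0.128,"fingers": 0.3},{"rx": 0,"ry": 0,"rz": 0,"x": -0.001,"y": 0.001,"z": 0.128,"fingers": 0.3},{"rx": 0,"ry": 0,"rz": 0,"x": -0.001,"y": 0.001,"z": 0.128,"fingers": 0.3},{"rx": 0,"ry": 0,"rz": 0,"x": -0.001,"y": 0.001,"z": 0.07,"fingers": 0.3},{"rx": 0,"ry": 0,"rz": 0,"x": -0.001,"y": 0.001,"z": 0.0,"fingers": 0.3},{"rx": 0,"ry": 0,"rz": 0,"x": -0.001,"y": 0.001,"z": -0.02,"fingers": 0.3}]}}

```text
time: 15.9
ee_pos: [0.6537, 0.1161, 0.2249]
eef_rot: [0.156, 0.988, 0.001, 0.002]
ft_force: [0.3, 0.6, -1.5]
width: 0.0456
```

```bash
python3 - <<'E'
from ring import *
s=monitor.read_state();zg=s['ee_pos'][2]-.051
ring('red','w12.png',zg,.01)
go(.3881,-.2420,.17,72)
E
```

```text
red z 0.1755 c [650.7 117.5] R 22.9 px 257.0 235.0 2194 rect [644.2 119.5] [45.9 24.6] 73.1
t 15.95 grasp [0.6548 0.1163 0.1763] jaw 72.01 tilt 0.41 w 0.0457 F [ 1.  -1.5  2.4]
  x 0.1427 y -0.4229 z 0.0038 rz 0.0000  (rx 0.0007 ry 0.0009 level) rows~ 7.1
```

View pics/w12.png

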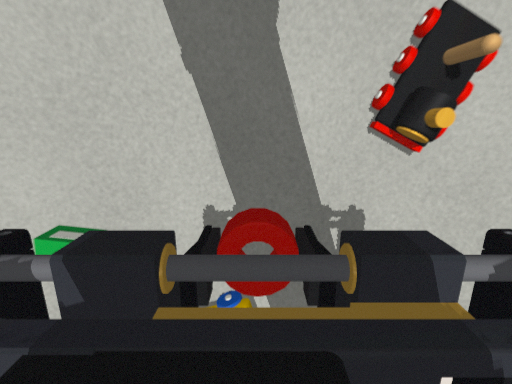

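Emit:
{"api": "drive_tool", "payload": {"plan": [{"rx": 0,"ry": 0,"rz": 0,"x": 0.142,"y": -0.423,"z": 0.004,"fingers": 0.3},{"rx": 0,"ry": 0,"rz": 0,"x": 0.142,"y": -0.423,"z": 0.004,"fingers": 0.3},{"rx": 0,"ry": 0,"rz": 0,"x": 0.142,"y": -0.423,"z": 0.004,"fingers": 0.3},{"rx": 0,"ry": 0,"rz": 0,"x": 0.142,"y": -0.423,"z": 0.004,"fingers": 0.3},{"rx": 0,"ry": 0,"rz": 0,"x": 0.142,"y": -0.423,"z": 0.004,"fingers": 0.3},{"rx": 0,"ry": 0,"rz": 0,"x": 0.142,"y": -0.423,"z": 0.004,"fingers": 0.3},{"rx": 0,"ry": 0,"rz": 0,"x": 0.142,"y": -0.423,"z": 0.004,"fingers": 0.3},{"rx": 0,"ry": 0,"rz": 0,"x": 0.142,"y": -0.423,"z": 0.004,"fingers": 0.3},{"rx": 0,"ry": 0,"rz": 0,"x": 0.142,"y": -0.423,"z": 0.004,"fingers": 0.3},{"rx": 0,"ry": 0,"rz": 0,"x": 0.142,"y": -0.423,"z": 0.004,"fingers": 0.3},{"rx": 0,"ry": 0,"rz": 0,"x": 0.142,"y": -0.423,"z": 0.004,"fingers": 0.3},{"rx": 0,"ry": 0,"rz": 0,"x": 0.142,"y": -0.423,"z": 0.004,"fingers": 0.3}]}}

```text
time: 17.45
ee_pos: [0.3874, -0.2416, 0.2168]
eef_rot: [0.156, 0.988, -0.0, -0.0]
ft_force: [0.8, -0.0, -0.3]
width: 0.0457
```

```bash
python3 - <<'E'
from ring import *
snap('wrist','w13.png')
go(.3882,-.2420,.104,72)
E
```

```text
t 17.5 grasp [ 0.3873 -0.2418  0.1658] jaw 72.07 tilt 0.02 w 0.0459 F [ 0.1  0.3 -1. ]
  x -0.0009 y 0.0001 z 0.0618 rz 0.0002  (rx -0.0000 ry -0.0000 level) rows~ 1.0
```

View pics/w13.png

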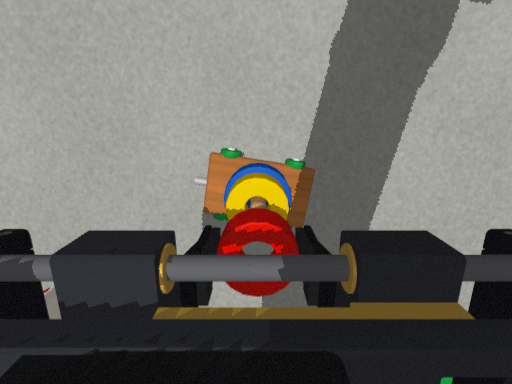

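Emit:
{"api": "drive_tool", "payload": {"plan": [{"rx": 0,"ry": 0,"rz": 0,"x": -0.001,"y": 0,"z": 0.025,"fingers": 0.3},{"rx": 0,"ry": 0,"rz": 0,"x": -0.001,"y": 0,"z": 0.05,"fingers": 0.3},{"rx": 0,"ry": 0,"rz": 0,"x": -0.001,"y": 0,"z": 0.061,"fingers": 0.3},{"rx": 0,"ry": 0,"rz": 0,"x": -0.001,"y": 0,"z": 0.061,"fingers": 0.3}]}}

```text
time: 18.0
ee_pos: [0.3877, -0.2425, 0.1557]
eef_rot: [0.156, 0.988, -0.0, -0.001]
ft_force: [0.6, -0.3, -0.5]
width: 0.0458
```

```bash
python3 - <<'E'
from ring import *
snap('wrist','w14.png')
go(.3882,-.2420,.0955,72)
E
```

```text
t 18.05 grasp [ 0.3881 -0.2426  0.1052] jaw 72.01 tilt 0.03 w 0.0456 F [ 0.3  0.5 -0.2]
  x 0.0001 y 0.0006 z 0.0097 rz 0.0000  (rx -0.0001 ry -0.0000 level) rows~ 0.2
```

View pics/w14.png

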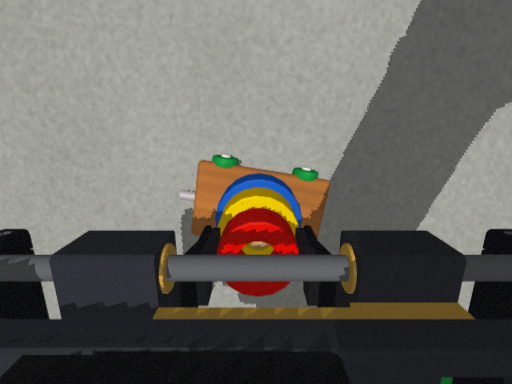

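Emit:
{"api": "drive_tool", "payload": {"plan": [{"rx": 0,"ry": 0,"rz": 0,"x": 0,"y": 0.0005,"z": 0.01,"fingers": 0.3},{"rx": 0,"ry": 0,"rz": 0,"x": 0,"y": 0.0005,"z": 0.01,"fingers": 0.3},{"rx": 0,"ry": 0,"rz": 0,"x": 0,"y": 0.0005,"z": 0.01,"fingers": 1},{"rx": 0,"ry": 0,"rz": 0,"x": 0,"y": 0.0005,"z": 0.01,"fingers": 1},{"rx": 0,"ry": 0,"rz": 0,"x": 0,"y": 0.0005,"z": 0.01,"fingers": 1},{"rx": 0,"ry": 0,"rz": 0,"x": 0,"y": 0.0005,"z": 0.01,"fingers": 1},{"rx": 0,"ry": 0,"rz": 0,"x": 0,"y": 0,"z": -0.03,"fingers": 1},{"rx": 0,"ry": 0,"rz": 0,"x": 0,"y": 0,"z": -0.07,"fingers": 1},{"rx": 0,"ry": 0,"rz": 0,"x": 0,"y": 0,"z": -0.07,"fingers": 1}]}}

```text
time: 19.18
ee_pos: [0.3893, -0.2431, 0.2282]
eef_rot: [0.156, 0.988, 0.001, 0.003]
ft_force: [-0.4, -0.7, -0.7]
width: 0.0869
```

```bash
python3 - <<'E'
from ring import *
ring('red','w15.png',.097,.012)
go(.657,-.1035,.16,65.5)
E
```

```text
red z 0.0961 c [ 388.2 -241.4] R 22.7 px 258.0 208.0 1874 rect [ 387.9 -241.5] [44.1 44.3] 80.6
t 19.23 grasp [ 0.3888 -0.2424  0.1757] jaw 72.05 tilt 0.18 w 0.0869 F [-0.9 -0.  -0.5]
  x -0.2125 y 0.2148 z 0.0166 rz 0.0182  (rx 0.0003 ry 0.0004 level) rows~ 4.8
```

View pics/w15.png

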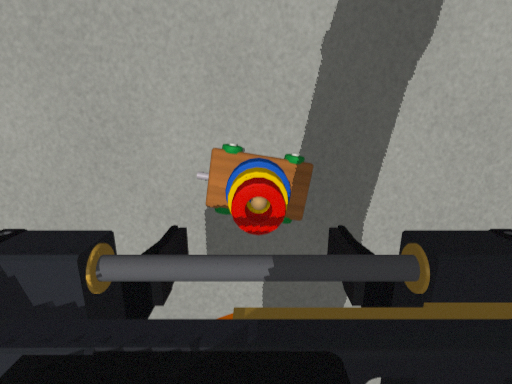

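The wagon stack is complete: red's top is at 0.096, seated, with the post visible at (259,203). Next is the cab.

Emit:
{"api": "drive_tool", "payload": {"plan": [{"rx": 0,"ry": 0,"rz": 0.018,"x": -0.212,"y": 0.215,"z": 0.015,"fingers": 1},{"rx": 0,"ry": 0,"rz": 0.018,"x": -0.212,"y": 0.215,"z": 0.015,"fingers": 1},{"rx": 0,"ry": 0,"rz": 0.018,"x": -0.212,"y": 0.215,"z": 0.015,"fingers": 1},{"rx": 0,"ry": 0,"rz": 0.018,"x": -0.212,"y": 0.215,"z": 0.015,"fingers": 1},{"rx": 0,"ry": 0,"rz": 0.018,"x": -0.212,"y": 0.215,"z": 0.015,"fingers": 1},{"rx": 0,"ry": 0,"rz": 0.018,"x": -0.212,"y": 0.215,"z": 0.015,"fingers": 1},{"rx": 0,"ry": 0,"rz": 0.018,"x": -0.212,"y": 0.215,"z": 0.015,"fingers": 1},{"rx": 0,"ry": 0,"rz": 0.018,"x": -0.212,"y": 0.215,"z": 0.015,"fingers": 1}]}}

```text
time: 20.23
ee_pos: [0.6551, -0.1046, 0.2107]
eef_rot: [0.213, 0.977, -0.0, -0.0]
ft_force: [0.8, -1.0, 0.3]
width: 0.0871
```

```bash
python3 - <<'E'
from ring import *
ring('green','w16.png',.039,.004)
go(.657,-.1035,.03,65.5)
E
```

```text
green z 0.0383 c [ 657.5 -104.3] R 34.4 px 259.0 200.0 2151 rect [ 657.8 -104.3] [55.7 43.8] 65.4
t 20.27 grasp [ 0.6552 -0.1043  0.16  ] jaw 65.44 tilt 0.02 w 0.0871 F [-0.3  0.1 -0.7]
  x -0.0013 y 0.0015 z 0.1300 rz -0.0002  (rx 0.0001 ry -0.0000 level) rows~ 2.1
```

View pics/w16.png

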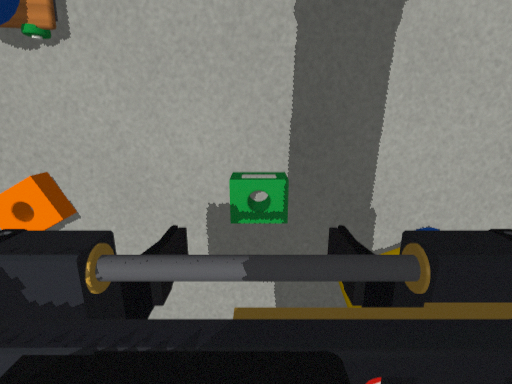

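The cab shows square to the jaws at (259,200), with its long side along the jaw axis (65.4°). I'll grip it and lift.

Emit:
{"api": "drive_tool", "payload": {"plan": [{"rx": 0,"ry": 0,"rz": 0,"x": -0.002,"y": 0.0015,"z": 0.06,"fingers": 1},{"rx": 0,"ry": 0,"rz": 0,"x": -0.002,"y": 0.0015,"z": 0.115,"fingers": 1},{"rx": 0,"ry": 0,"rz": 0,"x": -0.002,"y": 0.0015,"z": 0.134,"fingers": 1},{"rx": 0,"ry": 0,"rz": 0,"x": -0.002,"y": 0.0015,"z": 0.134,"fingers": 1},{"rx": 0,"ry": 0,"rz": 0,"x": -0.002,"y": 0.0015,"z": 0.134,"fingers": 0.4},{"rx": 0,"ry": 0,"rz": 0,"x": -0.002,"y": 0.0015,"z": 0.134,"fingers": 0.4},{"rx": 0,"ry": 0,"rz": 0,"x": -0.002,"y": 0.0015,"z": 0.134,"fingers": 0.4},{"rx": 0,"ry": 0,"rz": 0,"x": -0.002,"y": 0.0015,"z": 0.134,"fingers": 0.4},{"rx": 0,"ry": 0,"rz": 0,"x": -0.002,"y": 0.0015,"z": 0.134,"fingers": 0.4},{"rx": 0,"ry": 0,"rz": 0,"x": -0.002,"y": 0.0015,"z": 0.08,"fingers": 0.4},{"rx": 0,"ry": 0,"rz": 0,"x": -0.002,"y": 0.0015,"z": 0.02,"fingers": 0.4},{"rx": 0,"ry": 0,"rz": 0,"x": -0.002,"y": 0.0015,"z": -0.01,"fingers": 0.4}]}}

```text
time: 21.78
ee_pos: [0.6591, -0.1034, 0.2243]
eef_rot: [0.212, 0.977, 0.0, 0.002]
ft_force: [-0.4, -0.8, -1.3]
width: 0.0561
```

```bash
python3 - <<'E'
from ring import *
snap('wrist','w17.png')
d=snap('top');P=cloud(d)
m=(np.hypot(P[...,0]-.605,P[...,1]-.312)<.08)&(P[...,2]>.069)&(P[...,2]<.085)
q=P[m]; n=np.hypot(q[:,0]-.587,q[:,1]-.33)<.025; a=q[n];b=q[~n]; print(len(a),len(b),a.mean(0),b.mean(0))
dd=b.mean(0)-a.mean(0);print('dist',np.hypot(*dd[:2]),'heading',np.degrees(np.arctan2(dd[1],dd[0])))
post(d,*a.mean(0)[:2],.078,'top')
g=(np.hypot(P[...,0]-.605,P[...,1]-.312)<.09)&(P[...,2]>.020)&(P[...,2]<.028)
print(cv2.minAreaRect((P[g][:,:2]*1000).astype(np.float32)))
go(*a.mean(0)[:2],.17,np.degrees(np.arctan2(dd[1],dd[0]))+90)
E
```

```text
18 24 [0.58673516 0.32848417 0.07569785] [0.63115588 0.28553071 0.07595525]
dist 0.06179158473013115 heading -44.03793016293272
top post sphere [0.587  0.3303 0.0721] n 18 bbox [0.5874 0.3283] mean [0.5867 0.3285]
((603.0676879882812, 312.10772705078125), (76.95755004882812, 124.33261108398438), 45.014305114746094)
t 21.88 grasp [ 0.66   -0.1035  0.1738] jaw 65.53 tilt 0.32 w 0.0559 F [ 1.1 -0.4 -0.9]
  x 0.2453 y 0.3630 z 0.0032 rz 0.0544  (rx 0.0003 ry 0.0008 level) rows~ 7.0
```

View pics/w17.png

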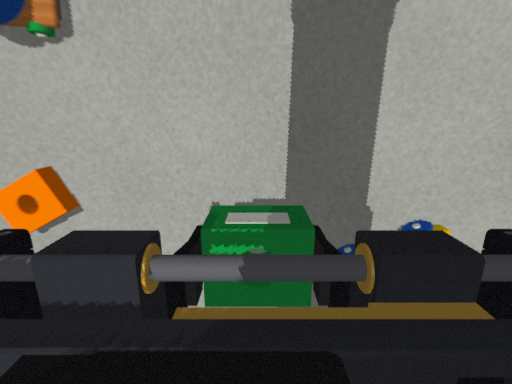

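Emit:
{"api": "drive_tool", "payload": {"plan": [{"rx": 0,"ry": 0,"rz": 0.0555,"x": 0.198,"y": 0.346,"z": 0,"fingers": 0.4},{"rx": 0,"ry": 0,"rz": 0.0555,"x": 0.198,"y": 0.346,"z": 0,"fingers": 0.4},{"rx": 0,"ry": 0,"rz": 0.0555,"x": 0.198,"y": 0.346,"z": 0,"fingers": 0.4},{"rx": 0,"ry": 0,"rz": 0.0555,"x": 0.198,"y": 0.346,"z": 0,"fingers": 0.4},{"rx": 0,"ry": 0,"rz": 0.0555,"x": 0.198,"y": 0.346,"z": 0,"fingers": 0.4},{"rx": 0,"ry": 0,"rz": 0.0555,"x": 0.198,"y": 0.346,"z": 0,"fingers": 0.4},{"rx": 0,"ry": 0,"rz": 0.0555,"x": 0.198,"y": 0.346,"z": 0,"fingers": 0.4},{"rx": 0,"ry": 0,"rz": 0.0555,"x": 0.198,"y": 0.346,"z": 0,"fingers": 0.4},{"rx": 0,"ry": 0,"rz": 0.0555,"x": 0.198,"y": 0.346,"z": 0,"fingers": 0.4},{"rx": 0,"ry": 0,"rz": 0.0555,"x": 0.198,"y": 0.346,"z": 0,"fingers": 0.4}]}}

```text
time: 23.12
ee_pos: [0.622, 0.2917, 0.221]
eef_rot: [0.38, 0.925, -0.0, 0.0]
ft_force: [-0.7, -1.0, -0.0]
width: 0.0558
```

```bash
python3 - <<'E'
from ring import *
d=snap('wrist','w18.png');P=cloud(d)
p=post(d,.587,.328,.078,'wrist')
m=(P[...,2]>.019)&(P[...,2]<.027)&(np.hypot(P[...,0]-.59,P[...,1]-.325)<.06);q=P[m]
print('deck',cv2.minAreaRect((q[:,:2]*1000).astype(np.float32)))
go(*p[:2],.10,45.5)
E
```

```text
wrist post sphere [0.5867 0.3285 0.0694] n 227 bbox [0.5868 0.3284] mean [0.5863 0.3288]
deck ((594.00537109375, 321.16522216796875), (73.75662994384766, 100.60309600830078), 45.029808044433594)
t 23.18 grasp [0.622  0.2921 0.1701] jaw 45.41 tilt 0.01 w 0.0558 F [ 0.1  0.3 -0. ]
  x 0.0507 y 0.0012 z 0.0701 rz -0.0002  (rx 0.0000 ry 0.0000 level) rows~ 1.4
```

View pics/w18.png

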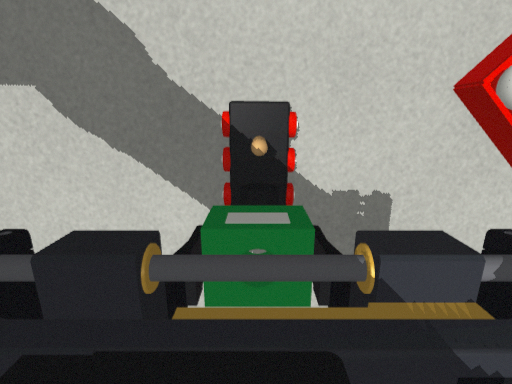

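```bash
python3 - <<'E'
from ring import *
d=snap('wrist');P=cloud(d)
m=seg(d,P,'green')&(abs(P[...,2]-.183)<.006);q=P[m]
print(m.sum(),np.median(q[:,2]),cv2.minAreaRect((q[:,:2]*1000).astype(np.float32)))
p=post(d,.587,.328,.078,'wrist')
go(*p[:2],.10,45)
E
```

```text
5677 0.18187279787349403 ((621.2326049804688, 292.0430603027344), (57.104427337646484, 44.539161682128906), 44.99613952636719)
wrist post sphere [0.5867 0.3286 0.0694] n 222 bbox [0.5867 0.3286] mean [0.5864 0.3287]
t 23.23 grasp [0.6219 0.2926 0.1701] jaw 45.44 tilt 0.01 w 0.0559 F [ 0.7  0.2 -0.4]
  x 0.0503 y 0.0010 z 0.0701 rz 0.0012  (rx 0.0000 ry 0.0000 level) rows~ 1.4
```

Emit:
{"api": "drive_tool", "payload": {"plan": [{"rx": 0,"ry": 0,"rz": 0.001,"x": 0.05,"y": 0.0015,"z": 0,"fingers": 0.4},{"rx": 0,"ry": 0,"rz": 0.001,"x": 0.05,"y": 0.0015,"z": 0,"fingers": 0.4},{"rx": 0,"ry": 0,"rz": 0.001,"x": 0.05,"y": 0.0015,"z": 0,"fingers": 0.4},{"rx": 0,"ry": 0,"rz": 0.001,"x": 0.05,"y": 0.0015,"z": 0.03,"fingers": 0.4},{"rx": 0,"ry": 0,"rz": 0.001,"x": 0.05,"y": 0.0015,"z": 0.06,"fingers": 0.4},{"rx": 0,"ry": 0,"rz": 0.001,"x": 0.05,"y": 0.0015,"z": 0.08,"fingers": 0.4},{"rx": 0,"ry": 0,"rz": 0.001,"x": 0.05,"y": 0.0015,"z": 0.08,"fingers": 0.4}]}}

```text
time: 24.1
ee_pos: [0.5867, 0.3291, 0.1398]
eef_rot: [0.382, 0.924, -0.001, -0.0]
ft_force: [0.8, 0.4, -0.4]
width: 0.056
```

```bash
python3 - <<'E'
from ring import *
snap('wrist','w19.png')
go(.5867,.3285,.051,45)
E
```

```text
t 24.15 grasp [0.5872 0.3295 0.0901] jaw 45.15 tilt 0.03 w 0.0555 F [0.3 0.4 0.3]
  x -0.0003 y -0.0011 z 0.0391 rz 0.0004  (rx -0.0001 ry 0.0001 level) rows~ 0.6
```

View pics/w19.png

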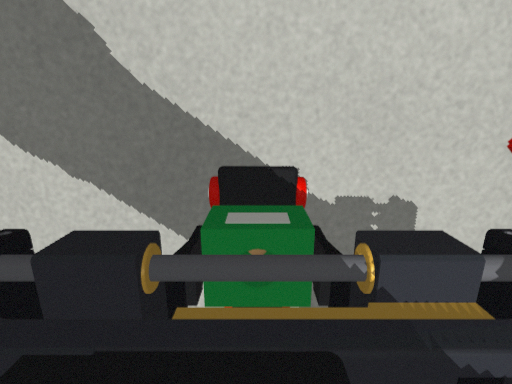

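The post's top shows in the cab's hole at (258,252). I'll lower, release and rise.

Emit:
{"api": "drive_tool", "payload": {"plan": [{"rx": 0,"ry": 0,"rz": 0,"x": 0,"y": -0.0005,"z": 0.025,"fingers": 0.4},{"rx": 0,"ry": 0,"rz": 0,"x": 0,"y": -0.0005,"z": 0.036,"fingers": 0.4},{"rx": 0,"ry": 0,"rz": 0,"x": 0,"y": -0.0005,"z": 0.0385,"fingers": 0.4},{"rx": 0,"ry": 0,"rz": 0,"x": 0,"y": -0.0005,"z": 0.0385,"fingers": 0.4},{"rx": 0,"ry": 0,"rz": 0,"x": 0,"y": -0.0005,"z": 0.0385,"fingers": 1},{"rx": 0,"ry": 0,"rz": 0,"x": 0,"y": -0.0005,"z": 0.0385,"fingers": 1},{"rx": 0,"ry": 0,"rz": 0,"x": 0,"y": -0.0005,"z": 0.0385,"fingers": 1},{"rx": 0,"ry": 0,"rz": 0,"x": 0,"y": 0,"z": 0,"fingers": 1},{"rx": 0,"ry": 0,"rz": 0,"x": 0,"y": 0,"z": -0.05,"fingers": 1},{"rx": 0,"ry": 0,"rz": 0,"x": 0,"y": 0,"z": -0.075,"fingers": 1},{"rx": 0,"ry": 0,"rz": 0,"x": 0,"y": 0,"z": -0.075,"fingers": 1}]}}

```text
time: 25.52
ee_pos: [0.5877, 0.3303, 0.2182]
eef_rot: [0.381, 0.925, 0.002, 0.001]
ft_force: [-0.1, -0.2, -0.3]
width: 0.0871
```

```bash
python3 - <<'E'
from ring import *
ring('green','w20.png',.063,.006)
go(.571,-.331,.17,94.2)
E
```

```text
green z 0.0623 c [586.5 330.2] R 34.9 px 256.0 202.0 2453 rect [586.8 330. ] [55.3 44.1] 45.2
t 25.57 grasp [0.587  0.3303 0.1654] jaw 45.2 tilt 0.08 w 0.0871 F [-0.3  1.3 -0.6]
  x -0.4546 y -0.4805 z -0.0053 rz -0.1361  (rx 0.0002 ry -0.0000 level) rows~ 10.6
```

View pics/w20.png

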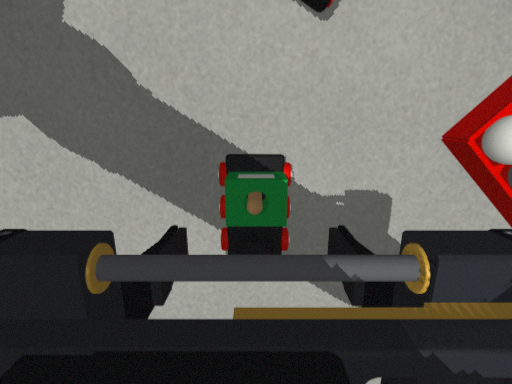

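```bash
python3 - <<'E'
from ring import *
print(np.round(monitor.read_state()['joint_positions'],2))
E
```

```text
[-1.19  0.64  0.92  1.45 -0.51  1.3   0.56]
```

The cab is down square on the loco (top at 0.062–0.064). I'll move to the roof in two steps and watch the joint ranges.

Emit:
{"api": "drive_tool", "payload": {"plan": [{"rx": 0,"ry": 0,"rz": 0,"x": -0.455,"y": -0.48,"z": -0.005,"fingers": 1},{"rx": 0,"ry": 0,"rz": 0,"x": -0.455,"y": -0.48,"z": -0.005,"fingers": 1},{"rx": 0,"ry": 0,"rz": 0,"x": -0.455,"y": -0.48,"z": -0.005,"fingers": 1},{"rx": 0,"ry": 0,"rz": 0,"x": -0.455,"y": -0.48,"z": -0.005,"fingers": 1},{"rx": 0,"ry": 0,"rz": 0,"x": -0.455,"y": -0.48,"z": -0.005,"fingers": 1},{"rx": 0,"ry": 0,"rz": 0,"x": -0.455,"y": -0.48,"z": -0.005,"fingers": 1},{"rx": 0,"ry": 0,"rz": 0,"x": -0.455,"y": -0.48,"z": -0.005,"fingers": 1},{"rx": 0,"ry": 0,"rz": 0,"x": -0.455,"y": -0.48,"z": -0.005,"fingers": 1},{"rx": 0,"ry": 0,"rz": 0,"x": -0.455,"y": -0.48,"z": -0.005,"fingers": 1},{"rx": 0,"ry": 0,"rz": 0,"x": -0.455,"y": -0.48,"z": -0.005,"fingers": 1},{"rx": 0,"ry": 0,"rz": 0,"x": -0.455,"y": -0.48,"z": -0.005,"fingers": 1},{"rx": 0,"ry": 0,"rz": 0,"x": -0.455,"y": -0.48,"z": -0.005,"fingers": 1}]}}

```text
time: 27.08
ee_pos: [0.5692, -0.3346, 0.2194]
eef_rot: [0.384, 0.923, -0.001, -0.001]
ft_force: [-0.2, 0.3, -0.5]
width: 0.087
```

```bash
python3 - <<'E'
from ring import *
print(np.round(monitor.read_state()['joint_positions'],2))
ring('orange','w21.png',.022,.005)
go(.571,-.331,.15,94.2)
E
```

```text
[-0.19  0.63  0.96  1.49 -0.52  1.3   1.61]
orange z 0.0223 c [ 570.7 -332.1] R 40.3 px 261.0 191.0 2659 rect [ 571.  -332.6] [52.5 63.8] 3.6
t 27.12 grasp [ 0.5703 -0.3322  0.1684] jaw 45.04 tilt 0.12 w 0.087 F [ 0.6  0.6 -1.1]
  x 0.0004 y 0.0013 z 0.0184 rz -0.1365  (rx -0.0002 ry -0.0003 level) rows~ 4.6
```

View pics/w21.png

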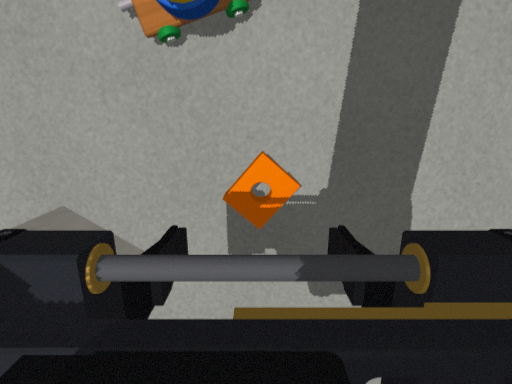

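Joint 7 would come near its limit turning +49°, so I'll turn the other way (−131°, the same grasp).

Emit:
{"api": "drive_tool", "payload": {"plan": [{"rx": 0,"ry": 0,"rz": 0.365,"x": 0.0005,"y": 0.001,"z": 0.015,"fingers": 1},{"rx": 0,"ry": 0,"rz": 0.365,"x": 0.0005,"y": 0.001,"z": 0.015,"fingers": 1},{"rx": 0,"ry": 0,"rz": 0.365,"x": 0.0005,"y": 0.001,"z": 0.015,"fingers": 1},{"rx": 0,"ry": 0,"rz": 0.365,"x": 0.0005,"y": 0.001,"z": 0.015,"fingers": 1},{"rx": 0,"ry": 0,"rz": 0.365,"x": 0.0005,"y": 0.001,"z": 0.015,"fingers": 1},{"rx": 0,"ry": 0,"rz": 0.365,"x": 0.0005,"y": 0.001,"z": 0.015,"fingers": 1},{"rx": 0,"ry": 0,"rz": 0.365,"x": 0.0005,"y": 0.001,"z": 0.015,"fingers": 1},{"rx": 0,"ry": 0,"rz": 0.365,"x": 0.0005,"y": 0.001,"z": 0.015,"fingers": 1},{"rx": 0,"ry": 0,"rz": 0.365,"x": 0.0005,"y": 0.001,"z": 0.015,"fingers": 1},{"rx": 0,"ry": 0,"rz": 0.365,"x": 0.0005,"y": 0.001,"z": 0.015,"fingers": 1},{"rx": 0,"ry": 0,"rz": 0.365,"x": 0.0005,"y": 0.001,"z": 0.015,"fingers": 1},{"rx": 0,"ry": 0,"rz": 0.365,"x": 0.0005,"y": 0.001,"z": 0.015,"fingers": 1}]}}

```text
time: 28.62
ee_pos: [0.5725, -0.3278, 0.2048]
eef_rot: [0.999, 0.053, -0.0, -0.001]
ft_force: [-0.1, -0.4, -0.0]
width: 0.0872
```

```bash
python3 - <<'E'
from ring import *
print(np.round(monitor.read_state()['joint_positions'],2))
ring('orange','w22.png',.022,.005)
go(.571,-.332,.022,93.8)
E
```

```text
[-0.34  0.86  1.3   1.51 -0.84  1.41 -0.45]
orange z 0.0224 c [ 571.2 -332.8] R 40.5 px 263.0 196.0 2953 rect [ 570.3 -332.7] [52.7 64.1] 3.7
t 28.68 grasp [ 0.5725 -0.3278  0.1538] jaw -84.49 tilt 0.1 w 0.0871 F [-0.2 -0.5 -0.6]
  x -0.0018 y 0.0042 z 0.1318 rz 0.0047  (rx -0.0003 ry 0.0001 level) rows~ 2.1
```

View pics/w22.png

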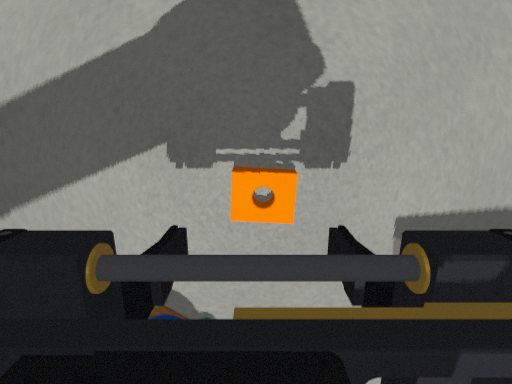

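Emit:
{"api": "drive_tool", "payload": {"plan": [{"rx": 0,"ry": 0,"rz": 0.0045,"x": -0.0015,"y": 0.0045,"z": 0.04,"fingers": 1},{"rx": 0,"ry": 0,"rz": 0.0045,"x": -0.0015,"y": 0.0045,"z": 0.07,"fingers": 1},{"rx": 0,"ry": 0,"rz": 0.0045,"x": -0.0015,"y": 0.0045,"z": 0.07,"fingers": 1},{"rx": 0,"ry": 0,"rz": 0.0045,"x": -0.0015,"y": 0.0045,"z": 0.07,"fingers": 1}]}}

```text
time: 29.18
ee_pos: [0.5713, -0.3342, 0.1369]
eef_rot: [0.999, 0.042, 0.0, 0.0]
ft_force: [0.3, 0.8, 0.3]
width: 0.0869
```

```bash
python3 - <<'E'
from ring import *
print(np.round(monitor.read_state()['joint_positions'],2))
ring('orange','w23.png',.022,.005)
go(.571,-.3325,.022,93.7)
E
```

```text
[-0.31  0.93  1.24  1.57 -0.9   1.31 -0.43]
orange z 0.0224 c [ 570.6 -332.7] R 40.8 px 256.0 217.0 4950 rect [ 570.5 -332.6] [52.6 64. ] 3.4
t 29.23 grasp [ 0.5715 -0.3346  0.0863] jaw -85.24 tilt 0.09 w 0.0869 F [-0.5 -0.4  0.3]
  x -0.0003 y -0.0021 z 0.0643 rz 0.0029  (rx 0.0001 ry -0.0002 level) rows~ 1.0
```

View pics/w23.png

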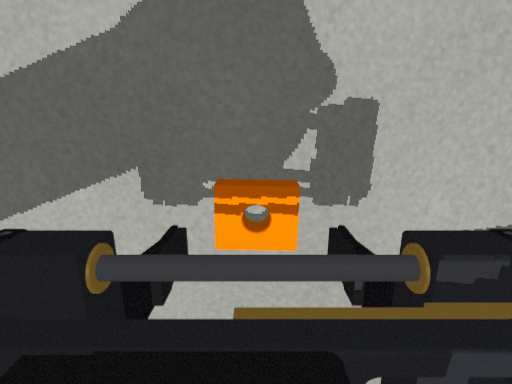

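The roof at (256,215) is centred and nearly square to the jaws. I'll descend, grip and lift.

Emit:
{"api": "drive_tool", "payload": {"plan": [{"rx": 0,"ry": 0,"rz": 0.003,"x": -0.0005,"y": -0.0015,"z": 0.04,"fingers": 1},{"rx": 0,"ry": 0,"rz": 0.003,"x": -0.0005,"y": -0.0015,"z": 0.064,"fingers": 1},{"rx": 0,"ry": 0,"rz": 0.003,"x": -0.0005,"y": -0.0015,"z": 0.064,"fingers": 1},{"rx": 0,"ry": 0,"rz": 0.003,"x": -0.0005,"y": -0.0015,"z": 0.064,"fingers": 0.5},{"rx": 0,"ry": 0,"rz": 0.003,"x": -0.0005,"y": -0.0015,"z": 0.064,"fingers": 0.5},{"rx": 0,"ry": 0,"rz": 0.003,"x": -0.0005,"y": -0.0015,"z": 0.064,"fingers": 0.5},{"rx": 0,"ry": 0,"rz": 0.003,"x": -0.0005,"y": -0.0015,"z": 0.064,"fingers": 0.5}]}}

```text
time: 30.1
ee_pos: [0.5703, -0.3332, 0.0721]
eef_rot: [1.0, 0.031, 0.0, -0.0]
ft_force: [-0.5, 0.3, 1.4]
width: 0.0638
```

```bash
python3 - <<'E'
from ring import *
print(np.round(monitor.read_state()['joint_positions'],2))
go(.571,-.3325,.18,93.7)
E
```

```text
[-0.29  0.99  1.17  1.61 -0.96  1.22 -0.42]
t 30.1 grasp [ 0.5703 -0.3332  0.0211] jaw -86.41 tilt 0.02 w 0.0638 F [-0.5  0.3  1.4]
  x 0.0008 y -0.0007 z -0.1589 rz -0.0003  (rx -0.0000 ry -0.0000 level) rows~ 2.5
```

Emit:
{"api": "drive_tool", "payload": {"plan": [{"rx": 0,"ry": 0,"rz": 0,"x": 0,"y": 0,"z": -0.06,"fingers": 0.5},{"rx": 0,"ry": 0,"rz": 0,"x": 0,"y": 0,"z": -0.11,"fingers": 0.5},{"rx": 0,"ry": 0,"rz": -0.06,"x": 0.01,"y": -0.06,"z": -0.14,"fingers": 0.5},{"rx": 0,"ry": 0,"rz": -0.365,"x": 0.092,"y": -0.623,"z": -0.155,"fingers": 0.5},{"rx": 0,"ry": 0,"rz": -0.365,"x": 0.092,"y": -0.623,"z": -0.155,"fingers": 0.5},{"rx": 0,"ry": 0,"rz": -0.365,"x": 0.092,"y": -0.623,"z": -0.155,"fingers": 0.5},{"rx": 0,"ry": 0,"rz": -0.365,"x": 0.092,"y": -0.623,"z": -0.155,"fingers": 0.5},{"rx": 0,"ry": 0,"rz": -0.365,"x": 0.092,"y": -0.623,"z": -0.155,"fingers": 0.5},{"rx": 0,"ry": 0,"rz": -0.365,"x": 0.092,"y": -0.623,"z": -0.155,"fingers": 0.5},{"rx": 0,"ry": 0,"rz": -0.365,"x": 0.092,"y": -0.623,"z": -0.155,"fingers": 0.5},{"rx": 0,"ry": 0,"rz": -0.365,"x": 0.092,"y": -0.623,"z": -0.155,"fingers": 0.5},{"rx": 0,"ry": 0,"rz": -0.365,"x": 0.092,"y": -0.623,"z": -0.155,"fingers": 0.5}]}}

```text
time: 31.6
ee_pos: [0.6219, 0.285, 0.2268]
eef_rot: [0.564, 0.826, 0.0, -0.0]
ft_force: [0.9, -0.5, -0.0]
width: 0.0642
```

```bash
python3 - <<'E'
from ring import *
print(np.round(monitor.read_state()['joint_positions'],2))
go(.622,.294,.175,45)
E
```

```text
[-1.12  0.68  0.97  1.41 -0.56  1.34  0.25]
t 31.6 grasp [0.6219 0.285  0.1758] jaw 21.37 tilt 0.03 w 0.0642 F [ 0.9 -0.5 -0. ]
  x 0.0083 y 0.0034 z 0.0008 rz -0.0656  (rx 0.0001 ry -0.0001 level) rows~ 2.2
```

Emit:
{"api": "drive_tool", "payload": {"plan": [{"rx": 0,"ry": 0,"rz": -0.066,"x": 0.006,"y": 0.002,"z": 0,"fingers": 0.5},{"rx": 0,"ry": 0,"rz": -0.066,"x": 0.006,"y": 0.002,"z": 0,"fingers": 0.5},{"rx": 0,"ry": 0,"rz": -0.066,"x": 0.006,"y": 0.002,"z": 0,"fingers": 0.5},{"rx": 0,"ry": 0,"rz": -0.066,"x": 0.006,"y": 0.002,"z": 0,"fingers": 0.5},{"rx": 0,"ry": 0,"rz": -0.066,"x": 0.006,"y": 0.002,"z": 0,"fingers": 0.5},{"rx": 0,"ry": 0,"rz": -0.066,"x": 0.006,"y": 0.002,"z": 0,"fingers": 0.5}]}}

```text
time: 32.35
ee_pos: [0.6218, 0.2892, 0.2265]
eef_rot: [0.385, 0.923, -0.0, -0.0]
ft_force: [0.2, 0.0, -1.5]
width: 0.0638
```

```bash
python3 - <<'E'
from ring import *
d=snap('wrist','w24.png');P=cloud(d)
p=post(d,.587,.328,.078,'wrist')
zg=monitor.read_state()['ee_pos'][2]-.051
m=seg(d,P,'orange')&(abs(P[...,2]-zg-.002)<.006);q=P[m]
print(m.sum(),np.median(q[:,2]),cv2.minAreaRect((q[:,:2]*1000).astype(np.float32)))
go(*p[:2],.10,45)
E
```

```text
wrist post sphere [0.5867 0.3285 0.0694] n 218 bbox [0.5868 0.3284] mean [0.5864 0.3287]
6847 0.1766657406643089 ((619.9629516601562, 290.16424560546875), (65.52571105957031, 52.5106315612793), 44.70947265625)
t 32.4 grasp [0.6218 0.2892 0.1755] jaw 44.72 tilt 0.0 w 0.0638 F [-0.4  0.1 -1.5]
  x 0.0526 y 0.0027 z 0.0755 rz -0.0008  (rx -0.0000 ry 0.0000 level) rows~ 1.5
```

View pics/w24.png

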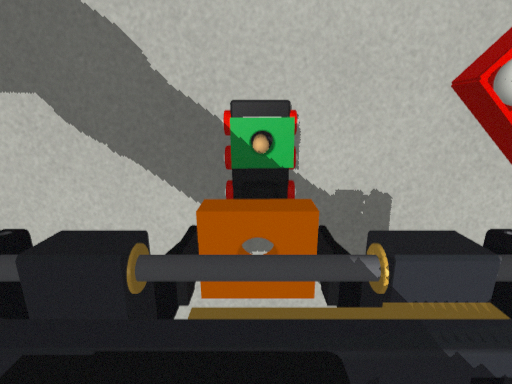

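Emit:
{"api": "drive_tool", "payload": {"plan": [{"rx": 0,"ry": 0,"rz": -0.0005,"x": 0.0515,"y": 0.003,"z": 0,"fingers": 0.5},{"rx": 0,"ry": 0,"rz": -0.0005,"x": 0.0515,"y": 0.003,"z": 0,"fingers": 0.5},{"rx": 0,"ry": 0,"rz": -0.0005,"x": 0.0515,"y": 0.003,"z": 0,"fingers": 0.5},{"rx": 0,"ry": 0,"rz": -0.0005,"x": 0.0515,"y": 0.003,"z": 0.03,"fingers": 0.5},{"rx": 0,"ry": 0,"rz": -0.0005,"x": 0.0515,"y": 0.003,"z": 0.06,"fingers": 0.5},{"rx": 0,"ry": 0,"rz": -0.0005,"x": 0.0515,"y": 0.003,"z": 0.079,"fingers": 0.5},{"rx": 0,"ry": 0,"rz": -0.0005,"x": 0.0515,"y": 0.003,"z": 0.079,"fingers": 0.5},{"rx": 0,"ry": 0,"rz": -0.0005,"x": 0.0515,"y": 0.003,"z": 0.079,"fingers": 0.5}]}}

```text
time: 33.4
ee_pos: [0.5884, 0.3277, 0.1488]
eef_rot: [0.383, 0.924, 0.001, 0.001]
ft_force: [1.0, 0.5, 0.0]
width: 0.0642
```

```bash
python3 - <<'E'
from ring import *
snap('wrist','w25.png')
go(.5867,.3285,.086,45)
E
```

```text
t 33.45 grasp [0.5885 0.3279 0.098 ] jaw 44.94 tilt 0.11 w 0.0639 F [-0.6 -0.2 -1.3]
  x 0.0017 y -0.0008 z 0.0120 rz -0.0002  (rx 0.0003 ry 0.0001 level) rows~ 0.2
```

View pics/w25.png

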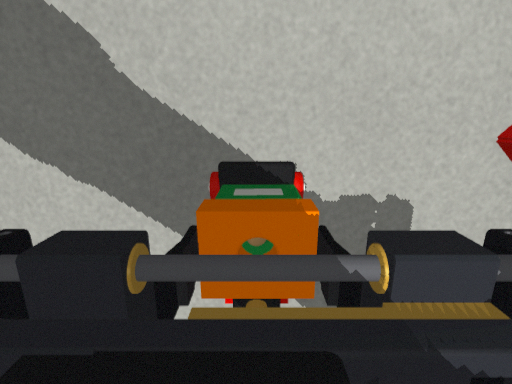

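The post's top shows at (258,240), slightly forward in the roof's hole. I'll nudge 1.5–2 mm forward and lower.

Emit:
{"api": "drive_tool", "payload": {"plan": [{"rx": 0,"ry": 0,"rz": 0,"x": 0.0017,"y": -0.0005,"z": 0,"fingers": 0.5},{"rx": 0,"ry": 0,"rz": 0,"x": 0.0017,"y": -0.0005,"z": 0.005,"fingers": 0.5},{"rx": 0,"ry": 0,"rz": 0,"x": 0.0017,"y": -0.0005,"z": 0.01,"fingers": 0.5},{"rx": 0,"ry": 0,"rz": 0,"x": 0.0017,"y": -0.0005,"z": 0.01,"fingers": 0.5}]}}

```text
time: 33.95
ee_pos: [0.5858, 0.3286, 0.1369]
eef_rot: [0.383, 0.924, -0.0, -0.0]
ft_force: [-0.6, 0.5, -0.2]
width: 0.0637
```

```bash
python3 - <<'E'
from ring import *
snap('wrist','w26.png')
go(.5867,.3285,.0855,45)
E
```

```text
t 34.0 grasp [0.586  0.3287 0.0863] jaw 44.95 tilt 0.03 w 0.064 F [ 0.3  0.9 -0.7]
  x -0.0006 y 0.0004 z 0.0008 rz -0.0001  (rx -0.0001 ry -0.0000 level) rows~ 0.0
```

View pics/w26.png

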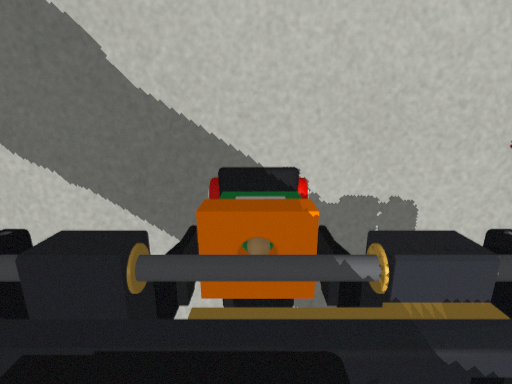

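The post is now inside the hole at (258,245), with no contact force. I'll release and rise.

Emit:
{"api": "drive_tool", "payload": {"plan": [{"rx": 0,"ry": 0,"rz": 0,"x": 0,"y": 0,"z": 0.0005,"fingers": 0.5},{"rx": 0,"ry": 0,"rz": 0,"x": 0,"y": 0,"z": 0.0005,"fingers": 1},{"rx": 0,"ry": 0,"rz": 0,"x": 0,"y": 0,"z": 0.0005,"fingers": 1},{"rx": 0,"ry": 0,"rz": 0,"x": 0,"y": 0,"z": 0.0005,"fingers": 1},{"rx": 0,"ry": 0,"rz": 0,"x": 0,"y": 0,"z": 0.0005,"fingers": 1},{"rx": 0,"ry": 0,"rz": 0,"x": 0,"y": 0,"z": -0.04,"fingers": 1},{"rx": 0,"ry": 0,"rz": 0,"x": 0,"y": 0,"z": -0.09,"fingers": 1},{"rx": 0,"ry": 0,"rz": 0,"x": 0,"y": 0,"z": -0.12,"fingers": 1},{"rx": 0,"ry": 0,"rz": 0,"x": 0,"y": 0,"z": -0.12,"fingers": 1},{"rx": 0,"ry": 0,"rz": 0,"x": 0,"y": 0,"z": -0.12,"fingers": 1}]}}

```text
time: 35.25
ee_pos: [0.5858, 0.3288, 0.2568]
eef_rot: [0.383, 0.924, -0.0, -0.0]
ft_force: [-0.8, 0.6, 0.5]
width: 0.0871
```

```bash
python3 - <<'E'
from ring import *
ring('orange','w27.png',.087,.006)
d=snap('side','s27.png');e=snap('top','t27.png')
cv2.imwrite('pics/c27.png',np.hstack([cv2.resize(cv2.imread('pics/s27.png')[110:320,190:350],(400,525)),cv2.resize(cv2.imread('pics/t27.png')[160:290,120:370],(400,208)).repeat(1,0) if 0 else cv2.copyMakeBorder(cv2.resize(cv2.imread('pics/t27.png')[160:290,120:370],(400,208)),0,317,0,0,cv2.BORDER_CONSTANT)]))
P=cloud(e)
for n,x,y,lo in (('wagon stack',.388,-.241,.085),('roof',.587,.329,.08)):
    m=(np.hypot(P[...,0]-x,P[...,1]-y)<.05)&(P[...,2]>lo)&(P[...,2]<.13);q=P[m];print(n,len(q),q.mean(0).round(4) if len(q) else '')
for n in ['carton_mid','car_mid','scanner_mid']:
    f=nets.find_in(n,'top'); print(n,[(np.round(x['centre'],3).tolist(),round(x['confidence'],2)) for x in f[:1]])
E
```

```text
orange z 0.0863 c [584.6 330. ] R 40.5 px 258.0 197.0 3253 rect [585.1 329.7] [64.1 52.6] 44.8
wagon stack 166 [ 0.3901 -0.2391  0.0971]
roof 98 [0.6014 0.3219 0.0888]
carton_mid [([0.496, -0.559, 0.093], 0.76)]
car_mid [([0.798, -0.0, 0.035], 0.67)]
scanner_mid [([0.391, -0.23, 0.023], 0.34)]
```

View pics/w27.png

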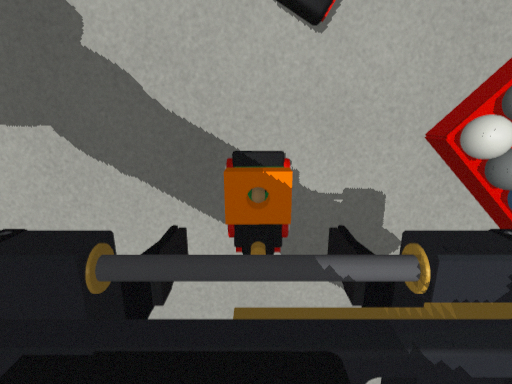

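View pics/c27.png

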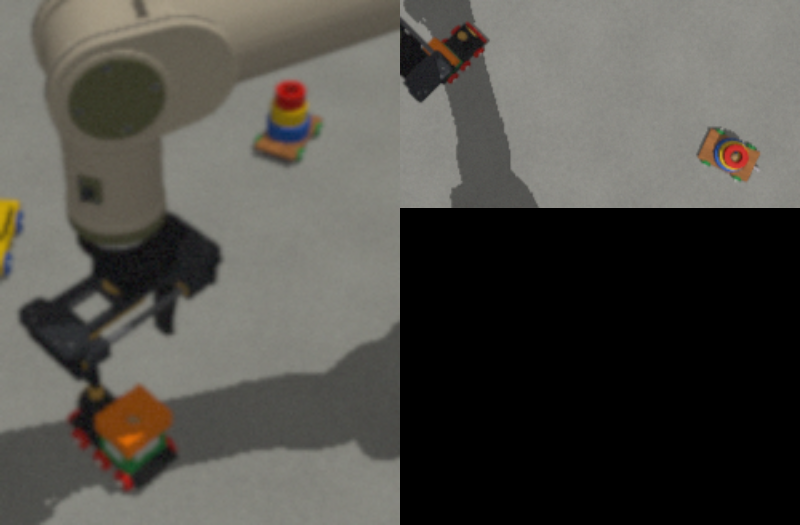

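The roof is seated. The scanner reading is a false hit because the arm blocks the view. I'll clear the arm and check everything once more.

Emit:
{"api": "drive_tool", "payload": {"plan": [{"rx": 0,"ry": 0,"rz": 0,"x": 0,"y": 0,"z": -0.06,"fingers": 1},{"rx": 0,"ry": 0,"rz": 0,"x": -0.1,"y": -0.2,"z": -0.06,"fingers": 1},{"rx": 0,"ry": 0,"rz": 0,"x": -0.1,"y": -0.2,"z": -0.06,"fingers": 1},{"rx": 0,"ry": 0,"rz": 0,"x": -0.1,"y": -0.2,"z": -0.06,"fingers": 1},{"rx": 0,"ry": 0,"rz": 0,"x": -0.1,"y": -0.2,"z": -0.06,"fingers": 1},{"rx": 0,"ry": 0,"rz": 0,"x": -0.1,"y": -0.2,"z": -0.06,"fingers": 1},{"rx": 0,"ry": 0,"rz": 0,"x": -0.1,"y": -0.2,"z": -0.06,"fingers": 1},{"rx": 0,"ry": 0,"rz": 0,"x": -0.1,"y": -0.2,"z": -0.06,"fingers": 1}]}}

```text
time: 36.55
ee_pos: [0.5154, 0.1179, 0.3174]
eef_rot: [0.382, 0.924, -0.0, 0.0]
ft_force: [-0.4, -0.4, 1.1]
width: 0.0871
```

```bash
python3 - <<'E'
from ring import *
e=snap('top','t28.png');P=cloud(e)
for n,k,x,y,lo in (('ring s','red',.388,-.241,.085),('roof','orange',.587,.329,.08)):
    m=seg(e,P,k)&(np.hypot(P[...,0]-x,P[...,1]-y)<.05)&(P[...,2]>lo)&(P[...,2]<.13);q=P[m];print(n,len(q),q.mean(0).round(4) if len(q) else '', cv2.minAreaRect((q[:,:2]*1000).astype(np.float32)) if len(q) else '')
for n in ['carton_mid','car_mid','scanner_mid']:
    f=nets.find_in(n,'top'); print(n,[(np.round(x['centre'],3).tolist(),round(x['confidence'],2)) for x in f[:1]])
E
```

```text
ring s 136 [ 0.3889 -0.2396  0.0981] ((388.5875244140625, -239.26080322265625), (38.8427619934082, 44.71741485595703), 0.31549569964408875)
roof 6 [0.5898 0.3671 0.0882] ((589.316650390625, 367.4455871582031), (9.900208473205566, 3.7569198608398438), 8.868073463439941)
carton_mid [([0.497, -0.559, 0.093], 0.97)]
car_mid [([0.798, -0.002, 0.038], 0.93)]
scanner_mid [([0.444, 0.496, 0.03], 0.67)]
```

View pics/t28.png

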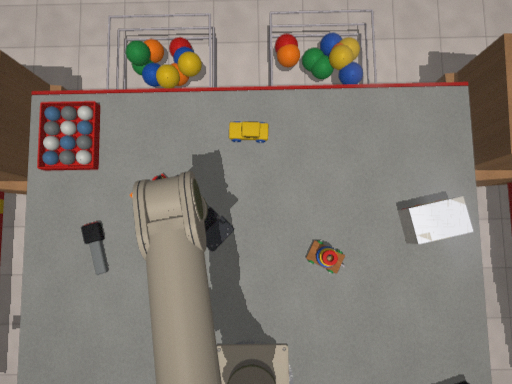

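The carton, car and scanner are within about 3 mm of their starting readings (top view: car (249,131), scanner (95,247), carton (441,220)). The wagon stack at (326,257) is intact and the arm is clear of everything. I'm handing in the job.

```bash
python3 - <<'E'
from bench import workorder
print(workorder.close_job())
E
```

```text
the job is handed in; nothing more can be done
None
```

The train is back together and the job was handed in at about 37 s of the 128 s allowed; no verdict was reported. The blue, yellow and red rings are on the wagon post, and the green cab and orange roof are on the locomotive post.

What the last checks showed:
- **Seating:** tops read 0.044 m (blue), 0.070 (yellow), 0.096 (red), 0.062 (cab) and 0.086 (roof). Allowing for the wrist camera reading about 2 mm low, all are at their seated heights.
- **Centring:** each piece read within about 2 mm of its post axis.
- **Squareness:** cab and roof are square to the locomotive within about 0.5°.
- **Bystanders:** the boxed toy, toy car and scanner read within about 3 mm of where they started, close to the network's accuracy of about 4 mm.
- **Forces:** they stayed near zero at every reading, and the arm ended clear of everything.

Failed or inconsistent checks:
- The first move was refused because rows need every key written out.
- The top and wrist cameras disagreed by up to 3 mm on the wagon post, so I placed the pieces by the wrist view.
- One scanner reading, taken while the arm blocked the view, was a false hit; the next was good.
- The arm also hid the roof in the last top view, so its final check is the wrist picture taken just after release.

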